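# Change the jar-checking slide over to the next batch

## Task

Change the jar-checking slide over to the new batch: first stand the blue-lidded jars left in the black carrier upright in the grey return tray, then loosen the big steel jam nut by an eighth to a quarter of a turn, turn the brass adjuster screw above it until the red pointer stands level with the green tab (not the blue one) on the white scale, and tighten the jam nut down again without losing the setting. Then stand every green-lidded jar upright in the carrier, one to a cell, while it waits at its first station. When all are in, push the carrier along the rail to the next station so that it rests in that detent, not the one beyond; leave the other things on the counter where they are.

Things in the scene. Friction and masses are not known exactly. Their poses are not given: they have to be found in the camera images.
- fixture: The slide: grey base plate 12 mm thick, 110 mm (x) by 550 mm (y), rail along its y. Origin on the counter under the middle of the rail. Its x points across the rail away from the robot, y along it to the robot's left, up to 7 degrees from the world axes. A grey and black scanner 113 mm tall stands beyond the rail at (90, -90) mm.
- adjuster_block (a point): Centre of the top of the blue adjuster block, 70 x 70 mm, 52 mm above the counter, at (-150, -160) mm in the fixture's frame; a boss 34 mm in diameter and 14 mm tall carries the nut above it. Beside it, on its left, lies a white scale plate, top 30 mm above the counter, fixture x -162 to -88, y -102 to -38 mm.
- nut_center (a point): Centre of the steel jam nut, 74 mm above the counter: hexagon, vertical axis, 48 mm across flats, 16 mm tall. Its y axis (and every 60 degrees from it) is square to a pair of flats and turns with the nut. Below it is 14 mm of free height round the boss; the screw's head above stays within 16 mm of the axis, so fingers can straddle the head to grip the nut.
- jam_nut (a joint): Angle of the jam nut, rad. 0 is fully tight (a hard stop, the start value); it grows as the nut is turned anticlockwise seen from above, which loosens it; at most 2.4. Turns stiffly (about 0.12 N m) and stays where it is left.
- screw_head (a point): Middle of the brass adjuster screw's flat head, on the same vertical axis as the nut, 104 mm above the counter: an upright tang 28 mm long along this frame's x, 12 mm thick along its y, 28 mm tall (90 to 118 mm above the counter); turns with the screw. A red patch marks its +x end.
- adjuster (a joint): Angle of the adjuster screw, rad, 0 to 4.4, growing anticlockwise seen from above. Turns with about 0.06 N m and stays where it is left. It moves the guide and its red pointer 10 mm per rad, anticlockwise along the fixture's +x (away from the robot).
- pointer (a point): Mark end of the red pointer bar, 4 mm wide in x, lying across the white scale on the screw-driven aluminium guide; travels along the fixture's x. The guide follows the screw within about 0.3 s.
- green_tab: Green tab at the edge of the scale, 5 mm wide in the fixture's x, 16 mm in y, 10 mm tall, looks only: the wanted setting. Origin at the centre of its underside. The pointer is set when its x in the fixture's frame is that of this tab.
- blue_tab: Blue tab of the same size: the setting of another jar size, not wanted. Green and blue may be either way round.
- carrier (a joint): Travel of the black carrier along the rail, m, towards the fixture's -y (robot's right). Spring detents hold it at 0 (first station, where it starts), 0.110 (next station, yellow mark on the base) and 0.220 (beyond). About 1 N of friction; leaving a detent takes about 5 to 8 N; within some 4 mm of a detent it pulls itself in.
- carrier_middle (a point): Middle of the row of four cells, on the carrier's inner floor, 33 mm above the counter; axes as the fixture's. Cells are 54 x 54 mm inside, with centres 87 and 29 mm either side of this point along y, walls 4 mm thick and 14 mm high above the floor (top 47 mm above the counter).
- grip_post (a point): Orange square post on the left end of the carrier, 16 x 16 mm, standing from 33 to 83 mm above the counter, for gripping and pushing; this point lies on its axis 68 mm above the counter.
- jar1: Ointment jar of the new batch, white with a green lid, 46 mm in diameter, 44 mm tall, 60 to 130 g; origin at the centre of its underside. There may be two to four.
- jar2: Ointment jar of the new batch, white with a green lid, 46 mm in diameter, 44 mm tall, 60 to 130 g; origin at the centre of its underside. There may be two to four.
- jar3: Ointment jar of the new batch, white with a green lid, 46 mm in diameter, 44 mm tall, 60 to 130 g; origin at the centre of its underside. There may be two to four.
- jar4: Ointment jar of the new batch, white with a green lid, 46 mm in diameter, 44 mm tall, 60 to 130 g; origin at the centre of its underside. There may be two to four.
- old1: Ointment jar with a blue lid from the last batch, same sizes as the green-lidded ones (46 mm in diameter, 44 mm tall), standing in a carrier cell; origin at the centre of its underside. Two of the three are there.
- old2: Ointment jar with a blue lid from the last batch, same sizes as the green-lidded ones (46 mm in diameter, 44 mm tall), standing in a carrier cell; origin at the centre of its underside. Two of the three are there.
- old3: Ointment jar with a blue lid from the last batch, same sizes as the green-lidded ones (46 mm in diameter, 44 mm tall), standing in a carrier cell; origin at the centre of its underside. Two of the three are there.
- tray_in (a point): Centre of the inner floor of the grey return tray, 4 mm above the counter: open, inside 142 mm along its x by 70 mm along its y, walls 4 mm thick, 14 mm high from the counter. Two jars stand in it side by side along x, for instance 34 mm either side of this point.
- carton: Yellow carton lying, 38 x 62 mm, 38 mm tall, to be left alone; origin under its centre.
- pill_bottle: White pill bottle, 42 mm in diameter, 75 mm tall, to be left alone; origin under its centre.
- tin: Steel tin, 68 mm in diameter, 85 mm tall, to be left alone; origin under its centre.
- spray: Green spray can with a white cap, 52 mm in diameter, 190 mm tall, to be left alone; origin under its centre.
Things that resemble listed ones, but are neither listed nor needed, are in the scene too. Leave any pink look-alike of the jar3 alone. Leave any purple look-alike of the old3 alone.

How it is judged:
On the way, in this order (a step that is already met when the one before it is completed fails the run):
1. the blue-lidded jars stand in the return tray (z of old1 in the frame of tray_in between -0.004 and 0.004 m and x of old1 in the frame of tray_in between -0.055 and 0.055 m and y of old1 in the frame of tray_in between -0.02 and 0.02 m and angle between each of old1, old2, old3's own z axis and vertical below 0.12 rad and z of old2 in the frame of tray_in between -0.004 and 0.004 m and x of old2 in the frame of tray_in between -0.055 and 0.055 m and y of old2 in the frame of tray_in between -0.02 and 0.02 m and z of old3 in the frame of tray_in between -0.004 and 0.004 m and x of old3 in the frame of tray_in between -0.055 and 0.055 m and y of old3 in the frame of tray_in between -0.02 and 0.02 m), for 0.2 s.
2. the jam nut is loosened (turned at least 0.6 rad anticlockwise) (value of joint jam_nut above 0.6 rad), for 0.2 s.
3. with the nut loose, the pointer is set to the green tab (within 3 mm) (x of pointer in the frame of green_tab between -0.003 and 0.003 m and value of joint jam_nut above 0.5 rad), for 0.2 s.
4. the nut is tight again (within 0.15 rad of its stop) with the pointer still at the green tab (x of pointer in the frame of green_tab between -0.003 and 0.003 m and value of joint jam_nut below 0.15 rad), for 0.2 s.
5. all jars stand in the cells of the carrier while it is at its first station (z of jar1 in the frame of carrier_middle between -0.004 and 0.004 m and x of jar1 in the frame of carrier_middle between -0.012 and 0.012 m and y of jar1 in the frame of carrier_middle between -0.118 and 0.118 m and angle between each of jar1, jar2, jar3, jar4's own z axis and vertical below 0.12 rad and z of jar2 in the frame of carrier_middle between -0.004 and 0.004 m and x of jar2 in the frame of carrier_middle between -0.012 and 0.012 m and y of jar2 in the frame of carrier_middle between -0.118 and 0.118 m and z of jar3 in the frame of carrier_middle between -0.004 and 0.004 m and x of jar3 in the frame of carrier_middle between -0.012 and 0.012 m and y of jar3 in the frame of carrier_middle between -0.118 and 0.118 m and z of jar4 in the frame of carrier_middle between -0.004 and 0.004 m and x of jar4 in the frame of carrier_middle between -0.012 and 0.012 m and y of jar4 in the frame of carrier_middle between -0.118 and 0.118 m and value of joint carrier between -0.008 and 0.008 m), for 0.2 s.
6. the carrier is at the next station, 0.110 m on, within 6 mm (value of joint carrier between 0.104 and 0.116 m), for 0.2 s.
At the end, for the whole second after the job is handed in: Pointer within 3 mm of the green tab, jam nut within 0.15 rad of tight, every jar there is upright (7 degrees) and at rest on the floor of a carrier cell (green lids) or of the return tray (blue lids), carrier within 6 mm of the second detent (all of step 1 and all of step 4 and all of step 6 and z of jar1 in the frame of carrier_middle between -0.004 and 0.004 m and x of jar1 in the frame of carrier_middle between -0.012 and 0.012 m and y of jar1 in the frame of carrier_middle between -0.118 and 0.118 m and angle between each of jar1, jar2, jar3, jar4's own z axis and vertical below 0.12 rad and z of jar2 in the frame of carrier_middle between -0.004 and 0.004 m and x of jar2 in the frame of carrier_middle between -0.012 and 0.012 m and y of jar2 in the frame of carrier_middle between -0.118 and 0.118 m and z of jar3 in the frame of carrier_middle between -0.004 and 0.004 m and x of jar3 in the frame of carrier_middle between -0.012 and 0.012 m and y of jar3 in the frame of carrier_middle between -0.118 and 0.118 m and z of jar4 in the frame of carrier_middle between -0.004 and 0.004 m and x of jar4 in the frame of carrier_middle between -0.012 and 0.012 m and y of jar4 in the frame of carrier_middle between -0.118 and 0.118 m and linear speed of each of jar1, jar2, jar3, jar4, old1, old2, old3 below 0.03 m/s); the robot touches nothing.
It fails at once if the carton is moved more than 4 cm (distance of carton from where it was at the start of the episode above 0.04 m).
It fails at once if the pill bottle is moved more than 4 cm (distance of pill_bottle from where it was at the start of the episode above 0.04 m).
It fails at once if the tin is moved more than 4 cm (distance of tin from where it was at the start of the episode above 0.04 m).
It fails at once if the spray is moved more than 4 cm (distance of spray from where it was at the start of the episode above 0.04 m).
Of old1, old2, old3 only 2 to 2 are there at a start; the rules pass over those that are not, and their reading is None.
Of jar1, jar2, jar3, jar4 only 2 to 4 are there at a start; the rules pass over those that are not, and their reading is None.
At some moment in a run one of jar1, jar2, jar3, jar4, old1, old2, old3 may be knocked a few centimetres aside while the robot is not near it.
Once in a run the grip may slacken for a moment while it holds something.
It also fails if it takes over 210 s, if anything falls off the work surface, if the arm or the gripper's body presses on something with over 40 N, if the wrist force passes 120 N, or if a joint passes its speed limit or range.

## Robot

A 6-joint arm with a two-finger parallel gripper is mounted at the origin on the work surface. World frame = base frame: x ahead of the robot, y to its left, z up, the work surface at z = 0. Lengths are in m, angles in rad, forces in N, time in s.
With the tool pointing down it reaches from about 0.375 to 0.825 m from the base axis. Payload 5.5 kg.
Tool frame: the origin (TCP) lies midway between the tips of the shut fingers; the grasp point (between the pads) lies 19 mm behind it; z points along the fingers, x is the direction in which the jaws open and shut, and the axes are right-handed (so a half turn about z gives the same grasp; the last joint's range is limited). The gripper opens to 85 mm and grips with 20 to 120 N. Pads are 22 mm wide; open, the fingers measure 114 mm over their backs; the gripper's body (76 mm by 85 mm) begins 54 mm behind the grasp point. The pads swing forward as they close: fully open they stand 13 mm farther back than shut.
Start: joints at [-1.28, 0.314, -0.047, 1.21, 0, 1.571], TCP at [0.172, -0.575, 0.231] pointing down, gripper open.
Joint ranges: [-2.67, 2.67], [-0.69, 1.73], [-1.03, 1.25], [-2.08, 2.16], [-1.42, 1.45], [-3.14, 3.14]. Speed limits (rad/s): [2.39, 2.39, 3.01, 3.14, 3.14, 3.14].

## Interface

Orientations are given as a rotation vector (axis times angle).
In Python, from rig import robot gives the robot as it stands.
- The arm moves only by the shell command python3 -m handwheel 'ROWS' [OPENING] [FORCE]. ROWS is JSON, a list of rows, each a list of 2 entries, a list of its own where there are three numbers: the shift along the tool's x, y, z in cm, then the turn, a rotation vector about the tool's x, y, z in rad. A call has exactly 8 rows; each row is the pose to reach, as a shift and turn from the pose commanded when the call began, along the tool's axes at that moment; what a row does not reach only later rows make up. A row lasts 1/10 s, in which the tool goes at most 50 mm and 8.59 degrees, less where a joint would pass 70% of its speed; a pose out of reach is approached as far as the arm can. A call with a gripper value outside its range is refused whole. OPENING is the gripper command: -1 is fully open, 1 is shut, values between are in proportion, set as the call begins (- or left out, the last holds). The fingers move at their own pace and stop on an object; FORCE is the grip in N (left out, the last holds). Time passes only in rows, so rows that repeat a pose let the fingers close, or fill a call up. It gives the time, the measured TCP pose, the force and the opening at its end, in the units of the state.
- robot.observe(): the state, without advancing time (a new reading comes with each control period).
- robot.capture(name): name is "side" or "top" or "wrist"; returns (picture, depth): 400x640x3 uint8, red, green, blue; 400x640 float32, m along the optical axis (not along the pixel's ray), 0 where there is no reading.
- robot.camera_model(name): a dict with "fov_y" (degrees; the focal length in pixels is half the picture's height over the tangent of half this angle, whatever the lens; pixels are square), "cx", "cy" (the principal point, pixels), "camera_from_world" (4x4, takes a point from world to camera coordinates). Camera axes: x right, y up, looking along -z (the intrinsics and any distortion apply to the point x, -y, -z); pixel columns grow to the right and rows downward; lengths in m; the calibration is good to about 2 mm. A picture is of the moment at which its call begins: read the wrist's pose just before it. camera_model takes no time and is no camera call; for the wrist camera it gives the pose at the moment of the call.
- robot.finish_job(): hands the job in, once; it reports no verdict.
Trained networks look in the newest picture that a camera, given by its name, has taken for a name from the list of things; names that differ only in an ending like _2 or _b are one class to them, and where a whole thing is asked for, a point or a joint stands for the part that bears it (a point fixed in the world has none). Each returns a list of dicts, best first, with "conf" (0 to 1); they miss things now and then, are a little off and sometimes report something else, mostly with a low value. They report only what shows in the picture. A call takes as long as a camera call. They do not tell look-alikes from the thing itself.
- robot.find_in(camera, thing): "centre" ([column, row] as shares, 0 to 1, of the picture: columns of its width, rows of its height, amid what is visible of it).
The state is a dict: "time_s": time; "q": joint angles; "joint_velocities": joint speeds; "tau": joint torques, N m; "tcp_pos": TCP position; "orientation": TCP orientation; "force": force on the tool from outside, world axes, zero at the start; "wrist_torque": the same for the moment, N m; "finger_gap": finger opening in m.
Only numpy, scipy, OpenCV 4.12 (cv2) and the standard library are available. Lean on these libraries where they do the work, as an engineer would, in place of code of your own. Each camera call takes 0.05 s, during which the arm holds its last target. There are 200 camera calls.

## Working session

There is one attempt and no reset: what is moved stays moved. The work goes in short steps, Python scripts to look and compute and a shell command to move; the robot and the scene stay as the last step left them, time stands still between calls to the robot, and variables do not carry over. Pictures are saved under pics/ and viewed, about 12 in all and at most 16, crops included, and the job is handed in when it is done.

```bash
ls; mkdir -p pics; cat > h.py <<'E'
import numpy as np, cv2
from rig import robot
from scipy.spatial.transform import Rotation as R
def model(n):
    m=robot.camera_model(n); f=200/np.tan(np.radians(m['fov_y'])/2); return m,f
def back(n,u,v,depth=None,z=None,m=None):
    mm,f=m or model(n); T=np.linalg.inv(np.array(mm['camera_from_world']))
    d=np.array([(u-mm['cx'])/f,-(v-mm['cy'])/f,-1.0])
    if depth is not None: return T[:3,:3]@(d*depth)+T[:3,3]
    w=T[:3,:3]@d; o=T[:3,3]; return o+w*(z-o[2])/w[2]
def proj(n,p,m=None):
    mm,f=m or model(n); c=np.array(mm['camera_from_world'])@np.append(p,1); return np.array([mm['cx']+f*c[0]/-c[2],mm['cy']-f*c[1]/-c[2]])
def snap(n,fn):
    p,d=robot.capture(n); cv2.imwrite('pics/'+fn+'.png',p[:,:,::-1]); np.save('pics/'+fn+'.npy',d); return p,d
def st():
    s=robot.observe(); print('t',s['time_s'],'tcp',np.round(s['tcp_pos'],4),'rv',np.round(s['orientation'],3),'F',np.round(s['force'],1),'gap',round(float(s['finger_gap']),4),'q',np.round(s['q'],2)); return s
E
python3 - <<'E'
from h import *
st()
for n in('top','side'):
    p,d=snap(n,n+'0'); m=robot.camera_model(n); print(n,m)
    for t in ['jar1','old1','tray_in','nut_center','screw_head','pointer','green_tab','blue_tab','grip_post','carrier_middle','carton','pill_bottle','tin','spray','fixture','adjuster_block']:
        for r in robot.find_in(n,t)[:6]:
            if r['conf']<.3: continue
            u,v=r['centre'][0]*640,r['centre'][1]*400; dd=d[int(v),int(u)]
            print(t,round(r['conf'],2),int(u),int(v),np.round(back(n,u,v,depth=dd),3) if dd>0 else None)
E
```

```text
pics
t 0.0 tcp [ 0.1719 -0.5743  0.2305] rv [-2.519e+00  1.876e+00  2.000e-03] F [-0.6 -0.9 -0.6] gap 0.0856 q [-1.28  0.31 -0.05  1.21 -0.    1.57]
top {'fov_y': 44.41384810778604, 'cx': 312.5118919916909, 'cy': 203.8902646036729, 'camera_from_world': array([[ 0.02212716, -0.99962262,  0.01627924, -0.10129186],
       [ 0.98675833,  0.02445366,  0.16034341, -0.55046827],
       [-0.16068099,  0.01251574,  0.98692704, -1.41087613],
       [ 0.        ,  0.        ,  0.        ,  1.        ]])}
jar1 0.77 235 237 [0.447 0.136 0.044]
jar1 0.68 224 272 [0.344 0.164 0.043]
jar1 0.53 255 238 [0.447 0.077 0.045]
jar1 0.53 422 187 [ 0.602 -0.408  0.081]
old1 0.73 229 184 [0.599 0.154 0.081]
old1 0.49 266 142 [0.741 0.055 0.037]
old1 0.47 274 183 [0.605 0.025 0.079]
tray_in 0.59 406 244 [ 0.442 -0.374  0.01 ]
nut_center 0.63 342 224 [ 0.491 -0.177  0.078]
screw_head 0.52 348 226 [ 0.48  -0.189  0.12 ]
pointer 0.65 347 227 [ 0.478 -0.188  0.115]
pointer 0.54 335 205 [ 0.554 -0.159  0.012]
grip_post 0.76 257 185 [0.606 0.077 0.033]
carrier_middle 0.77 254 186 [0.604 0.087 0.03 ]
carton 0.79 366
[... 1318 characters left out ...]
1 -0.183  0.096]
pointer 0.95 324 214 [ 0.55  -0.191  0.017]
blue_tab 0.48 251 278 [0.597 0.166 0.077]
grip_post 0.72 279 232 [ 0.62  -0.05   0.041]
grip_post 0.62 323 210 [ 0.548 -0.18   0.038]
grip_post 0.58 263 283 [0.58  0.152 0.056]
grip_post 0.55 327 128 [ 0.623 -0.476  0.13 ]
carton 0.8 409 213 [ 0.338 -0.226  0.039]
carton 0.46 269 244 [0.603 0.052 0.08 ]
pill_bottle 0.61 268 361 [0.499 0.329 0.05 ]
tin 0.95 326 163 [ 0.597 -0.373  0.069]
tin 0.7 269 362 [0.497 0.333 0.053]
tin 0.44 252 278 [0.596 0.167 0.077]
spray 0.75 327 125 [ 0.622 -0.476  0.139]
fixture 0.62 279 233 [ 0.621 -0.054  0.034]
fixture 0.53 330 308 [0.436 0.164 0.042]
adjuster_block 0.9 280 234 [ 0.617 -0.051  0.034]
```

```bash
python3 - <<'E'
import cv2
a=cv2.imread('pics/top0.png')[110:310,150:480]; cv2.imwrite('pics/t1.png',cv2.resize(a,None,fx=2.4,fy=2.4,interpolation=cv2.INTER_CUBIC))
a=cv2.imread('pics/side0.png')[100:400,180:480]; cv2.imwrite('pics/s1.png',cv2.resize(a,None,fx=2,fy=2,interpolation=cv2.INTER_CUBIC))
E
```

```text
(no output)
```

View pics/t1.png

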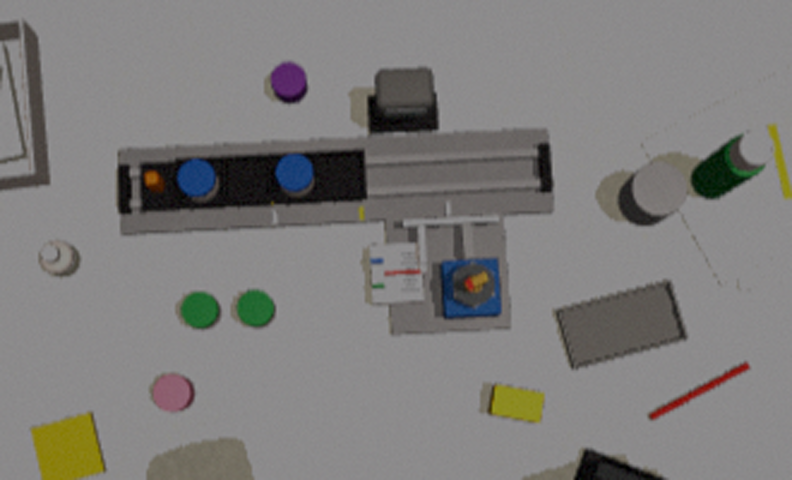

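View pics/s1.png

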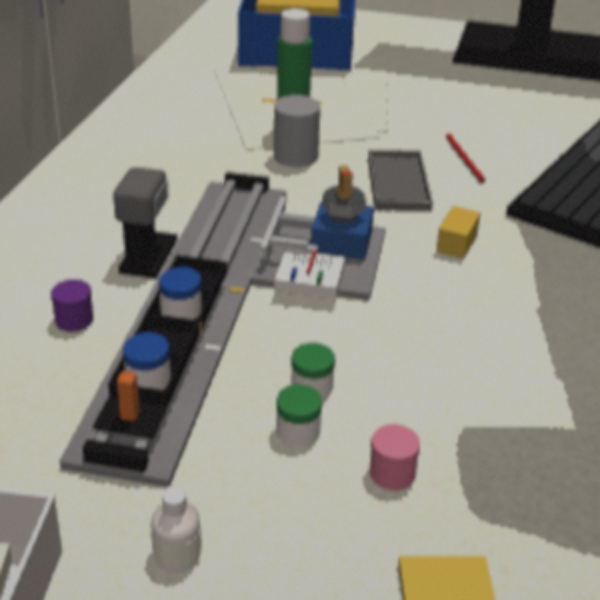

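The top view shows the blue jars at crop (197,178) and (295,173), and the green jars at (200,310) and (255,308). The tray is near (620,325) and the nut near (472,287). The pointer lies between the blue tab (376,261) and the green tab (378,286), so green is nearer the robot. The pink and purple jars are look-alikes.

```bash
cat >> h.py <<'E'
RNG={'blue':((100,120,40),(125,255,255)),'green':((50,100,40),(75,255,255)),'orange':((6,150,60),(16,255,255))}
def blobs(n,p,d,zr,col,amin=60):
    hsv=cv2.cvtColor(p,cv2.COLOR_RGB2HSV); k=cv2.inRange(hsv,*[np.array(x) for x in RNG[col]])
    m=model(n); out=[]
    c,l,s,_=cv2.connectedComponentsWithStats(k)
    for i in range(1,c):
        if s[i,4]<amin: continue
        v,u=np.nonzero((l==i)&(d>0)); P=np.array([back(n,a,b,depth=d[b,a],m=m) for a,b in zip(u,v)])
        if len(P)==0: continue
        q=P[(P[:,2]>zr[0])&(P[:,2]<zr[1])]
        if len(q)>20: out.append((len(q),(q.min(0)+q.max(0))/2,np.median(q,0),np.ptp(q,axis=0)))
    return out
def way(*w):
    s=robot.observe(); r=R.from_rotvec(s['orientation']); p=np.array(s['tcp_pos'])
    ax=r.as_matrix()[:,0]; print('yaw now',round(float(np.arctan2(ax[1],ax[0])),3))
    for x,y,z,yaw in w:
        t=R.from_euler('z',yaw)*R.from_rotvec([np.pi,0,0]); q=np.array([x,y,z])
        print('shift',np.round(r.inv().apply(q-p)*100,2).tolist(),'turn',np.round((r.inv()*t).as_rotvec(),3).tolist()); r,p=t,q
E
python3 - <<'E'
from h import *
for n in('top','side'):
    p=cv2.imread(f'pics/{n}0.png')[:,:,::-1].copy(); d=np.load(f'pics/{n}0.npy')
    for col,zr in(('blue',(.068,.088)),('green',(.035,.056)),('orange',(.07,.13)),('blue',(.045,.06))):
        for b in blobs(n,p,d,zr,col,15): print(n,col,b[0],*[np.round(x,3) for x in b[1:]])
f=lambda u,v,z:back('top',150+u/2.4,110+v/2.4,z=z)
B=np.array([f(u,v,.012) for u,v in((119,150),(550,130),(553,213),(121,235))]);print('base',B.round(3),B.mean(0),'yaw',[np.degrees(np.arctan2(*(a-b)[[0,1]]))for a,b in((B[0],B[1]),(B[3],B[2]))], np.linalg.norm(B[0]-B[1]),np.linalg.norm(B[0]-B[3]))
T=np.array([f(u,v,.014) for u,v in((556,311),(670,282),(687,337),(573,368))]);print('tray',T.round(3),T.mean(0),np.linalg.norm(T[0]-T[1]),np.linalg.norm(T[1]-T[2]),np.arctan2(*(T[0]-T[1])[[1,0]]),np.arctan2(*(T[3]-T[2])[[1,0]]))
way((.45,-.3,.25,0))
E
```

```text
top blue 194 [ 0.72  -0.868  0.078] [ 0.802 -0.854  0.078] [0.25  0.326 0.02 ]
top blue 192 [0.612 0.031 0.077] [0.612 0.031 0.078] [0.045 0.044 0.018]
top blue 201 [0.602 0.15  0.077] [0.603 0.15  0.078] [0.044 0.045 0.017]
top green 174 [0.447 0.075 0.045] [0.447 0.075 0.044] [0.042 0.042 0.02 ]
top green 176 [0.443 0.143 0.044] [0.443 0.143 0.045] [0.041 0.041 0.018]
top orange 33 [0.6   0.203 0.079] [0.599 0.204 0.082] [0.017 0.016 0.018]
top blue 110 [ 0.719 -0.884  0.053] [ 0.798 -0.858  0.052] [0.241 0.299 0.015]
top blue 261 [ 0.478 -0.188  0.052] [ 0.465 -0.177  0.052] [0.07  0.071 0.014]
side blue 159 [ 0.781 -0.854  0.078] [ 0.766 -0.713  0.079] [0.127 0.315 0.02 ]
side blue 147 [ 0.637 -0.881  0.078] [ 0.638 -0.737  0.079] [0.082 0.316 0.02 ]
side blue 256 [0.61  0.033 0.075] [0.61  0.037 0.078] [0.041 0.048 0.014]
side blue 331 [0.601 0.152 0.075] [0.6   0.156 0.078] [0.042 0.046 0.013]
side green 252 [0.447 0.079 0.042] [0.447 0.084 0.045] [0.04  0.043 0.013]
side green 311 [0.443 0.146 0.042] [0.443 0.151 0.045] [0.04  0.044 0.013]
side orange 84 [0.599 0.206 0.079] [0.597 0.208 0.081] [0.017 0.015 0.017]
side blue 102 [ 0.783 -0.849  0.052] [ 0.765 -0.713  0.053] [0.121 0.306 0.015]
side blue 104 [ 0.638 -0.883  0.052] [ 0.639 -0.738  0.053] [0.082 0.319 0.015]
side blue 264 [ 0.477 -0.185  0.051] [ 0.471 -0.164  0.053] [0.069 0.071 0.012]
base [[ 0.647  0.259  0.012]
 [ 0.687 -0.292  0.012]
 [ 0.579 -0.296  0.012]
 [ 0.537  0.25   0.012]] [ 0.61271108 -0.01963402  0.012     ] yaw [np.float64(-4.215819615106383), np.float64(-4.3771936677963845)] 0.5523703822466604 0.10987172437019792
tray [[ 0.454 -0.299  0.014]
 [ 0.494 -0.443  0.014]
 [ 0.425 -0.463  0.014]
 [ 0.384 -0.32   0.014]] [ 0.4393738  -0.38151726  0.014     ] 0.14947284501347102 0.07163062261105 1.841735626881471 1.8550604370868355
yaw now -1.28
shift [-18.36, -34.51, -1.87] turn [0.0, 0.0, -1.28]
```

```bash
python3 - <<'E'
from h import *
way((.40,-.19,.30,.075),(.602,.151,.20,.075),(.602,.151,.047,.075),(.602,.151,.16,.075),(.4487,-.4142,.16,.28),(.4487,-.4142,.022,.28))
E
```

```text
yaw now -1.28
shift [-30.33, -32.87, -6.87] turn [0.0, 0.0, -1.355]
shift [22.7, -32.49, 10.0] turn [0.0, 0.0, 0.0]
shift [0.0, -0.0, 15.3] turn [0.0, 0.0, 0.0]
shift [0.0, 0.0, -11.3] turn [0.0, 0.0, 0.0]
shift [-19.52, 55.21, 0.0] turn [0.0, 0.0, -0.205]
shift [0.0, -0.0, 13.8] turn [0.0, 0.0, 0.0]
```

```bash
python3 -m handwheel '[[[-4,-4,-1],[0,0,-0.15]],[[-8,-8,-2],[0,0,-0.3]],[[-12,-12,-3],[0,0,-0.44]],[[-16,-16,-4],[0,0,-0.58]],[[-20,-20,-5],[0,0,-0.72]],[[-24,-24,-6],[0,0,-0.86]],[[-27,-28,-6.5],[0,0,-1]],[[-30,-32,-7],[0,0,-1.1]]]' -1
python3 -m handwheel '[[[0,0,0],[0,0,-0.1]],[[0,0,0],[0,0,-0.2]],[[0,0,0],[0,0,-0.255]],[[0,0,0],[0,0,-0.255]],[[0,0,0],[0,0,-0.255]],[[0,0,0],[0,0,-0.255]],[[0,0,0],[0,0,-0.255]],[[0,0,0],[0,0,-0.255]]]'
python3 - <<'E'
from h import *
s=st(); p,d=snap('wrist','w0'); print(robot.camera_model('wrist')['camera_from_world'].round(3).tolist(),robot.camera_model('wrist')['fov_y'])
for t in ['tray_in','nut_center','screw_head','pointer','green_tab','blue_tab']:
    for r in robot.find_in('wrist',t)[:2]:
        u,v=r['centre'][0]*640,r['centre'][1]*400; print(t,round(r['conf'],2),int(u),int(v),d[int(v),int(u)],np.round(back('wrist',u,v,depth=d[int(v),int(u)]),3))
way((.602,.151,.20,.075),)
E
```

```text
time_s: 2.5
tcp_pos: [0.3678, -0.2305, 0.2969]
orientation: [3.129, -0.275, 0.002]
force: [1.5, -0.6, -0.2]
finger_gap: 0.0851
time_s: 3.3
tcp_pos: [0.3672, -0.2324, 0.2961]
orientation: [-3.139, -0.117, 0.0]
force: [0.1, -0.3, -0.5]
finger_gap: 0.0853
t 3.3 tcp [ 0.3672 -0.2324  0.2961] rv [-3.139 -0.117  0.   ] F [ 0.1 -0.3 -0.5] gap 0.0853 q [-0.56 -0.02 -0.29  1.3  -0.    0.93]
[[0.997, 0.075, 0.001, -0.349], [-0.072, 0.958, -0.279, 0.303], [-0.022, 0.278, 0.96, -0.367], [0.0, 0.0, 0.0, 1.0]] 65.07054592300021
tray_in 0.87 361 257 0.48110592 [ 0.446 -0.382  0.002]
nut_center 0.77 409 133 0.35063502 [ 0.467 -0.185  0.082]
screw_head 0.94 423 139 0.3164778 [ 0.472 -0.188  0.118]
screw_head 0.2 451 35 0.3621107 [ 0.51  -0.074  0.038]
pointer 0.58 474 101 0.3894605 [ 0.556 -0.143  0.031]
green_tab 0.63 425 31 0.36033309 [ 0.48  -0.073  0.039]
blue_tab 0.43 448 35 0.36389625 [ 0.508 -0.073  0.036]
yaw now 0.075
shift [26.28, -36.46, 9.61] turn [-0.0, -0.0, -0.0]
```

View pics/w0.png

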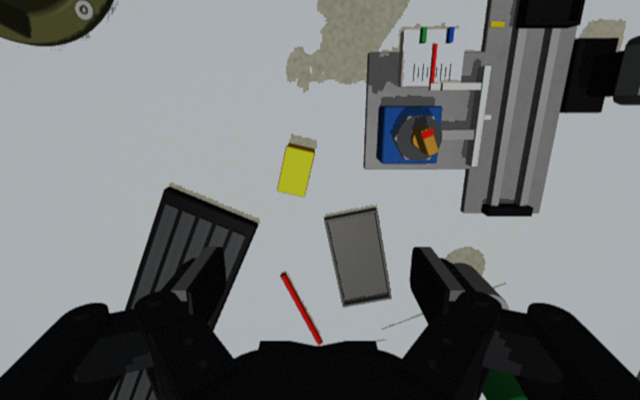

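The wrist view shows the tray around (357,256), the tang at (428,140) with its red end at upper left, the pointer bar at (433,65), the green tab at (424,33) and the blue tab at (450,34).

```bash
python3 -m handwheel '[[[3,-4,1],[0,0,0]],[[6,-8,2],[0,0,0]],[[9,-12,3],[0,0,0]],[[12,-16,4],[0,0,0]],[[15,-20,5],[0,0,0]],[[17.5,-24,6],[0,0,0]],[[20,-28,7],[0,0,0]],[[23,-32,8],[0,0,0]]]'
python3 -m handwheel '[[[1.7,-2.3,2],[0,0,0]],[[3.3,-4.5,4],[0,0,0]],[[3.3,-4.5,4],[0,0,0]],[[3.3,-4.5,4],[0,0,0]],[[3.3,-4.5,4],[0,0,0]],[[3.3,-4.5,4],[0,0,0]],[[3.3,-4.5,4],[0,0,0]],[[3.3,-4.5,4],[0,0,0]]]'
python3 - <<'E'
from h import *
st()
m,f=model('wrist')
T0=np.array([[0.997,0.075,0.001,-0.349],[-0.072,0.958,-0.279,0.303],[-0.022,0.278,0.96,-0.367],[0,0,0,1]])
T=np.array([back('wrist',u,v,z=.014,m=({**m,'camera_from_world':T0},f)) for u,v in ((326,216),(376,207),(391,297),(345,306))])
print(T.round(3),T.mean(0))
way((.602,.151,.10,.075),(.602,.151,.047,.075))
E
```

```text
time_s: 4.45
tcp_pos: [0.5718, 0.1043, 0.2161]
orientation: [3.139, 0.119, -0.0]
force: [0.7, -0.7, 0.8]
finger_gap: 0.0856
time_s: 5.25
tcp_pos: [0.6011, 0.1489, 0.1773]
orientation: [-3.139, -0.116, -0.002]
force: [0.3, 0.0, 0.4]
finger_gap: 0.0853
t 5.25 tcp [0.6011 0.1489 0.1773] rv [-3.139e+00 -1.160e-01 -2.000e-03] F [0.3 0.  0.4] gap 0.0853 q [ 0.24  0.37 -0.09  1.11 -0.    1.74]
[[ 0.386 -0.314  0.014]
 [ 0.456 -0.296  0.014]
 [ 0.498 -0.44   0.014]
 [ 0.428 -0.461  0.014]] [ 0.44177834 -0.37783833  0.014     ]
yaw now 0.074
shift [0.1, -0.2, 7.73] turn [-0.0, -0.001, -0.001]
shift [0.0, -0.0, 5.3] turn [0.0, 0.0, 0.0]
```

```bash
python3 -m handwheel '[[[0,-0.2,3],[0,0,0]],[[0,-0.2,6],[0,0,0]],[[0.1,-0.2,8.5],[0,0,0]],[[0.1,-0.2,10.5],[0,0,0]],[[0.1,-0.2,12],[0,0,0]],[[0.1,-0.2,13],[0,0,0]],[[0.1,-0.2,13],[0,0,0]],[[0.1,-0.2,13],[0,0,0]]]'
python3 -m handwheel '[[[0,0,0],[0,0,0]],[[0,0,0],[0,0,0]],[[0,0,0],[0,0,0]],[[0,0,0],[0,0,0]],[[0,0,0],[0,0,0]],[[0,0,0],[0,0,0]],[[0,0,0],[0,0,0]],[[0,0,0],[0,0,0]]]' 1 50
python3 -m handwheel '[[[0,0,-1],[0,0,0]],[[0,0,-3],[0,0,0]],[[0,0,-6],[0,0,0]],[[0,0,-9],[0,0,0]],[[0,0,-12],[0,0,0]],[[0,0,-14],[0,0,0]],[[0,0,-14],[0,0,0]],[[0,0,-14],[0,0,0]]]'
python3 - <<'E'
from h import *
st(); way((.4503,-.4127,.19,.28),(.4503,-.4127,.022,.28))
E
```

```text
time_s: 6.05
tcp_pos: [0.6021, 0.1515, 0.0471]
orientation: [-3.139, -0.117, -0.001]
force: [0.8, -0.3, -0.1]
finger_gap: 0.0851
time_s: 6.85
tcp_pos: [0.6023, 0.1517, 0.0476]
orientation: [-3.139, -0.118, -0.002]
force: [-1.6, 0.4, 6.3]
finger_gap: 0.0447
time_s: 7.65
tcp_pos: [0.6018, 0.1515, 0.1866]
orientation: [-3.139, -0.118, -0.001]
force: [-0.2, 0.1, -0.6]
finger_gap: 0.0443
t 7.65 tcp [0.6018 0.1515 0.1866] rv [-3.139e+00 -1.180e-01 -1.000e-03] F [-0.2  0.1 -0.6] gap 0.0443 q [ 0.25  0.37 -0.07  1.13 -0.    1.74]
yaw now 0.075
shift [-19.34, 55.13, -0.35] turn [-0.0, -0.001, -0.205]
shift [0.0, -0.0, 16.8] turn [0.0, 0.0, 0.0]
```

```bash
python3 -m handwheel '[[[-1,3,0],[0,0,-0.02]],[[-2.5,7,0],[0,0,-0.05]],[[-4,11.5,0],[0,0,-0.08]],[[-5.6,16,0],[0,0,-0.1]],[[-7.2,20.5,0],[0,0,-0.12]],[[-8.8,25,0],[0,0,-0.15]],[[-10.4,29.5,0],[0,0,-0.18]],[[-11.9,34,0],[0,0,-0.205]]]'
python3 - <<'E'
from h import *
st(); way((.4503,-.4127,.19,.28),(.4503,-.4127,.022,.28))
E
```

```text
time_s: 8.45
tcp_pos: [0.5066, -0.1977, 0.1848]
orientation: [-3.109, -0.44, 0.004]
force: [0.6, -0.0, -0.7]
finger_gap: 0.0447
t 8.45 tcp [ 0.5066 -0.1977  0.1848] rv [-3.109 -0.44   0.004] F [ 0.6 -0.  -0.7] gap 0.0447 q [-0.37  0.23 -0.26  1.08  0.    0.92]
yaw now 0.281
shift [-11.37, 19.1, -0.53] turn [-0.002, 0.002, 0.001]
shift [0.0, -0.0, 16.8] turn [0.0, 0.0, 0.0]
```

```bash
python3 -m handwheel '[[[-2.5,4,0],[0,0,0]],[[-5,8,0],[0,0,0]],[[-7.5,12,0],[0,0,0]],[[-9.5,16,0],[0,0,0]],[[-11,18.5,0],[0,0,0]],[[-11,18.5,0],[0,0,0]],[[-11,18.5,0],[0,0,0]],[[-11,18.5,0],[0,0,0]]]'
python3 - <<'E'
from h import *
st(); way((.4503,-.4127,.19,.28),(.4503,-.4127,.020,.28)); p,d=snap('wrist','w1')
E
```

```text
time_s: 9.25
tcp_pos: [0.4536, -0.4033, 0.1854]
orientation: [-3.109, -0.439, 0.002]
force: [0.3, -0.9, -2.0]
finger_gap: 0.0442
t 9.25 tcp [ 0.4536 -0.4033  0.1854] rv [-3.109e+00 -4.390e-01  2.000e-03] F [ 0.3 -0.9 -2. ] gap 0.0442 q [-0.73  0.35 -0.1   1.12  0.    0.56]
yaw now 0.281
shift [-0.58, 0.81, -0.46] turn [-0.002, 0.001, 0.001]
shift [0.0, -0.0, 17.0] turn [0.0, 0.0, 0.0]
```

```bash
python3 -m handwheel '[[[-0.6,0.8,2],[0,0,0]],[[-0.6,0.8,5],[0,0,0]],[[-0.6,0.8,9],[0,0,0]],[[-0.6,0.8,12],[0,0,0]],[[-0.6,0.8,14.5],[0,0,0]],[[-0.6,0.8,16],[0,0,0]],[[-0.6,0.8,16.5],[0,0,0]],[[-0.6,0.8,16.5],[0,0,0]]]'
python3 -m handwheel '[[[0,0,0],[0,0,0]],[[0,0,0],[0,0,0]],[[0,0,0],[0,0,0]],[[0,0,0],[0,0,0]],[[0,0,0],[0,0,0]],[[0,0,-2],[0,0,0]],[[0,0,-5],[0,0,0]],[[0,0,-10],[0,0,0]]]' -1
python3 - <<'E'
from h import *
st(); way((.4503,-.4127,.18,.28),(.612,.032,.18,.075),(.612,.032,.047,.075)); p,d=snap('top','t2')
for b in blobs('top',p,d,(.03,.09),'blue'): print(b[0],*[np.round(x,3) for x in b[1:]])
E
```

```text
time_s: 10.1
tcp_pos: [0.4507, -0.4134, 0.0216]
orientation: [-3.11, -0.44, 0.0]
force: [-0.5, 0.5, -0.6]
finger_gap: 0.0444
time_s: 10.9
tcp_pos: [0.4484, -0.4122, 0.1196]
orientation: [-3.106, -0.438, 0.006]
force: [0.4, -0.1, 0.2]
finger_gap: 0.0853
t 10.9 tcp [ 0.4484 -0.4122  0.1196] rv [-3.106 -0.438  0.006] F [ 0.4 -0.1  0.2] gap 0.0853 q [-0.74  0.4  -0.19  0.99 -0.    0.55]
yaw now 0.28
shift [0.15, 0.07, -6.04] turn [-0.005, 0.003, -0.0]
shift [27.83, -38.27, -0.0] turn [0.0, -0.0, 0.205]
shift [0.0, -0.0, 13.3] turn [0.0, 0.0, 0.0]
1272 [ 0.72  -0.869  0.06 ] [ 0.728 -0.778  0.063] [0.253 0.332 0.06 ]
209 [0.615 0.034 0.058] [0.612 0.032 0.077] [0.051 0.051 0.056]
284 [ 0.478 -0.188  0.06 ] [ 0.465 -0.177  0.052] [0.07  0.071 0.057]
161 [ 0.453 -0.412  0.048] [ 0.45  -0.412  0.049] [0.042 0.041 0.018]
```

```bash
python3 -m handwheel '[[[2,-3,-3],[0,0,0.02]],[[5,-7,-5],[0,0,0.04]],[[8,-11,-6],[0,0,0.07]],[[10.9,-15,-6],[0,0,0.1]],[[13.8,-19,-6],[0,0,0.13]],[[16.7,-23,-6],[0,0,0.16]],[[19.6,-27,-6],[0,0,0.19]],[[22.5,-31,-6],[0,0,0.205]]]'
python3 -m handwheel '[[[2.5,-2.5,0],[0,0,0]],[[5,-5,1],[0,0,0]],[[6.5,-6,4],[0,0,0]],[[6.5,-6,6],[0,0,0]],[[6.5,-6,6],[0,0,0]],[[6.5,-6,6],[0,0,0]],[[6.5,-6,6],[0,0,0]],[[6.5,-6,6],[0,0,0]]]'
python3 - <<'E'
from h import *
st(); way((.612,.032,.18,.075),(.612,.032,.047,.075))
E
```

```text
time_s: 11.75
tcp_pos: [0.581, -0.0535, 0.1818]
orientation: [3.139, 0.116, 0.001]
force: [1.1, 0.1, 0.4]
finger_gap: 0.0857
time_s: 12.55
tcp_pos: [0.6416, 0.0088, 0.1233]
orientation: [3.139, 0.117, 0.004]
force: [0.6, -0.7, 1.3]
finger_gap: 0.0855
t 12.55 tcp [0.6416 0.0088 0.1233] rv [3.139 0.117 0.004] F [ 0.6 -0.7  1.3] gap 0.0855 q [ 0.01  0.45 -0.11  1.02 -0.    1.51]
yaw now 0.074
shift [-2.76, -2.54, -5.68] turn [0.0, -0.003, -0.001]
shift [0.0, -0.0, 13.3] turn [0.0, 0.0, 0.0]
```

```bash
python3 -m handwheel '[[[-1.5,-1.5,0],[0,0,0]],[[-2.7,-2.5,0],[0,0,0]],[[-2.7,-2.5,2],[0,0,0]],[[-2.7,-2.5,4],[0,0,0]],[[-2.7,-2.5,6],[0,0,0]],[[-2.7,-2.5,7.6],[0,0,0]],[[-2.7,-2.5,7.6],[0,0,0]],[[-2.7,-2.5,7.6],[0,0,0]]]'
python3 -m handwheel '[[[0,0,0],[0,0,0]],[[0,0,0],[0,0,0]],[[0,0,0],[0,0,0]],[[0,0,0],[0,0,0]],[[0,0,0],[0,0,0]],[[0,0,0],[0,0,0]],[[0,0,0],[0,0,0]],[[0,0,0],[0,0,0]]]' 1 50
python3 -m handwheel '[[[0,0,-1],[0,0,0]],[[0,0,-3],[0,0,0]],[[0,0,-6],[0,0,0]],[[0,0,-9],[0,0,0]],[[0,0,-12],[0,0,0]],[[0,0,-14],[0,0,0]],[[0,0,-14],[0,0,0]],[[0,0,-14],[0,0,0]]]'
python3 - <<'E'
from h import *
st(); way((.4317,-.3473,.19,.28),(.4317,-.3473,.020,.28))
E
```

```text
time_s: 13.35
tcp_pos: [0.6123, 0.0319, 0.0465]
orientation: [-3.139, -0.117, -0.001]
force: [0.8, -0.3, -0.1]
finger_gap: 0.0853
time_s: 14.15
tcp_pos: [0.6126, 0.0322, 0.0468]
orientation: [3.139, 0.118, 0.003]
force: [-1.7, 0.1, 5.7]
finger_gap: 0.0449
time_s: 14.95
tcp_pos: [0.6121, 0.0322, 0.1858]
orientation: [-3.139, -0.118, -0.001]
force: [0.2, 0.3, -0.9]
finger_gap: 0.0448
t 14.95 tcp [0.6121 0.0322 0.1858] rv [-3.139e+00 -1.180e-01 -1.000e-03] F [ 0.2  0.3 -0.9] gap 0.0448 q [ 0.05  0.36 -0.09  1.12  0.    1.55]
yaw now 0.075
shift [-20.83, 36.49, -0.44] turn [0.0, -0.001, -0.205]
shift [0.0, -0.0, 17.0] turn [0.0, 0.0, 0.0]
```

```bash
python3 -m handwheel '[[[-1,2,0],[0,0,-0.02]],[[-3,5.2,0],[0,0,-0.05]],[[-5.2,9.2,0],[0,0,-0.08]],[[-7.5,13.2,0],[0,0,-0.1]],[[-9.8,17.2,0],[0,0,-0.12]],[[-12.1,21.2,0],[0,0,-0.15]],[[-14.4,25.2,0],[0,0,-0.18]],[[-16.7,29.2,0],[0,0,-0.205]]]'
python3 -m handwheel '[[[-2.5,3,0],[0,0,0]],[[-4.5,5,0],[0,0,0]],[[-5.5,6.3,0],[0,0,0]],[[-5.5,6.3,0],[0,0,0]],[[-5.5,6.3,3],[0,0,0]],[[-5.5,6.3,6],[0,0,0]],[[-5.5,6.3,8],[0,0,0]],[[-5.5,6.3,8],[0,0,0]]]'
python3 - <<'E'
from h import *
st(); way((.4317,-.3473,.020,.28))
E
```

```text
time_s: 15.75
tcp_pos: [0.4652, -0.2724, 0.1838]
orientation: [-3.109, -0.44, 0.003]
force: [1.9, -1.2, -0.5]
finger_gap: 0.0446
time_s: 16.55
tcp_pos: [0.4302, -0.3441, 0.102]
orientation: [-3.105, -0.44, 0.007]
force: [-0.8, 0.7, -1.0]
finger_gap: 0.0447
t 16.55 tcp [ 0.4302 -0.3441  0.102 ] rv [-3.105 -0.44   0.007] F [-0.8  0.7 -1. ] gap 0.0447 q [-0.67  0.31 -0.35  0.91  0.    0.61]
yaw now 0.282
shift [0.08, 0.4, 8.2] turn [-0.006, 0.003, 0.002]
```

```bash
python3 -m handwheel '[[[0,0.4,2],[0,0,0]],[[0,0.4,4],[0,0,0]],[[0,0.4,5.5],[0,0,0]],[[0,0.4,7],[0,0,0]],[[0,0.4,8],[0,0,0]],[[0,0.4,8.4],[0,0,0]],[[0,0.4,8.5],[0,0,0]],[[0,0.4,8.5],[0,0,0]]]'
python3 -m handwheel '[[[0,0,0],[0,0,0]],[[0,0,0],[0,0,0]],[[0,0,0],[0,0,0]],[[0,0,0],[0,0,0]],[[0,0,0],[0,0,0]],[[0,0,-2],[0,0,0]],[[0,0,-6],[0,0,0]],[[0,0,-11],[0,0,0]]]' -1
python3 - <<'E'
from h import *
st(); way((.478,-.20,.21,.075)); p,d=snap('top','t3')
for b in blobs('top',p,d,(.03,.09),'blue'): print(b[0],*[np.round(x,3) for x in b[1:]])
for b in blobs('top',p,d,(.03,.09),'green'): print(b[0],*[np.round(x,3) for x in b[1:]])
E
```

```text
time_s: 17.35
tcp_pos: [0.4335, -0.3513, 0.0212]
orientation: [3.11, 0.439, 0.001]
force: [0.5, -0.6, -0.4]
finger_gap: 0.0445
time_s: 18.15
tcp_pos: [0.4314, -0.3499, 0.1299]
orientation: [-3.108, -0.438, 0.005]
force: [1.0, -0.9, -0.1]
finger_gap: 0.0855
t 18.15 tcp [ 0.4314 -0.3499  0.1299] rv [-3.108 -0.438  0.005] F [ 1.  -0.9 -0.1] gap 0.0855 q [-0.68  0.3  -0.31  0.97 -0.    0.61]
yaw now 0.28
shift [8.6, -13.14, -7.99] turn [-0.003, 0.003, 0.205]
1075 [ 0.719 -0.868  0.06 ] [ 0.73  -0.789  0.062] [0.253 0.333 0.06 ]
279 [ 0.478 -0.188  0.058] [ 0.466 -0.177  0.052] [0.07  0.072 0.053]
119 [ 0.434 -0.345  0.048] [ 0.433 -0.345  0.048] [0.041 0.031 0.016]
170 [0.447 0.075 0.044] [0.447 0.075 0.045] [0.041 0.043 0.022]
172 [0.444 0.143 0.042] [0.443 0.143 0.044] [0.041 0.041 0.019]
```

```bash
python3 -m handwheel '[[[1.5,-2,-3],[0,0,0.04]],[[3,-4.5,-5],[0,0,0.08]],[[5,-7.5,-7],[0,0,0.12]],[[7,-10.5,-8],[0,0,0.16]],[[8.6,-13,-8],[0,0,0.205]],[[8.6,-13,-8],[0,0,0.205]],[[8.6,-13,-8],[0,0,0.205]],[[8.6,-13,-8],[0,0,0.205]]]'
python3 - <<'E'
from h import *
s=st(); m=robot.camera_model('wrist'); p,d=snap('wrist','w2'); np.savez('pics/w2.npz',T=m['camera_from_world'])
cv2.imwrite('pics/w2b.png',cv2.resize(p[20:320,150:550,::-1],None,fx=2,fy=2,interpolation=cv2.INTER_CUBIC))
cv2.imwrite('pics/w2n.png',p[:,:,::-1])
for b in blobs('wrist',p,d,(.03,.07),'blue'): print(b[0],*[np.round(x,3) for x in b[1:]])
E
```

```text
time_s: 19.0
tcp_pos: [0.4794, -0.203, 0.2103]
orientation: [3.139, 0.117, -0.001]
force: [0.5, -0.5, -0.2]
finger_gap: 0.0852
t 19.0 tcp [ 0.4794 -0.203   0.2103] rv [ 3.139e+00  1.170e-01 -1.000e-03] F [ 0.5 -0.5 -0.2] gap 0.0852 q [-0.4   0.17 -0.27  1.12 -0.    1.1 ]
104 [ 0.509 -0.073  0.039] [ 0.509 -0.073  0.039] [0.005 0.016 0.003]
2239 [ 0.478 -0.189  0.043] [ 0.477 -0.169  0.051] [0.072 0.073 0.02 ]
1260 [ 0.434 -0.353  0.041] [ 0.435 -0.349  0.047] [0.044 0.046 0.015]
309 [ 0.452 -0.4    0.042] [ 0.452 -0.397  0.044] [0.041 0.014 0.013]
```

View pics/w2b.png

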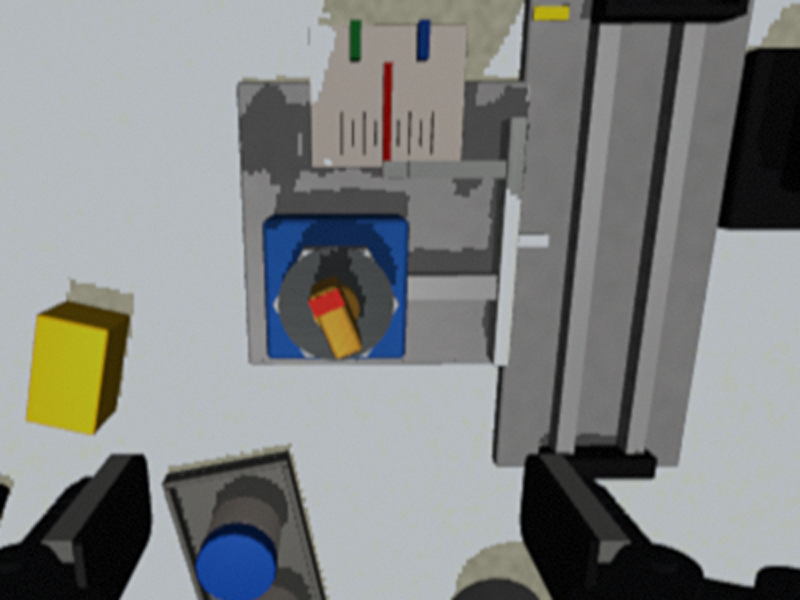

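The wrist view shows the nut with corners left and right at (276,303) and (396,304), so its flats face up and down the picture. The tang runs from its red end (325,298) to (347,348). The pointer is at column 388, the green tab at 355 and the blue tab at 424.

```bash
cat > sc.py <<'E'
from h import *
def scale(p,d,T):
    m=({**robot.camera_model('wrist'),'camera_from_world':T},model('wrist')[1]); fx=np.array([np.cos(.0745),np.sin(.0745)])
    hsv=cv2.cvtColor(p,cv2.COLOR_RGB2HSV); o={}
    for nme,rs,z in(('red',[((0,120,40),(5,255,255)),((172,120,40),(180,255,255))],None),('green',[((50,100,30),(75,255,255))],None),('blue',[((100,120,30),(125,255,255))],None)):
        k=sum(cv2.inRange(hsv,np.array(a),np.array(b)) for a,b in rs)
        c,l,s,_=cv2.connectedComponentsWithStats(k.astype(np.uint8))
        for i in range(1,c):
            if s[i,4]<20: continue
            v,u=np.nonzero((l==i)&(d>0)); 
            if len(u)<15: continue
            P=np.array([back('wrist',a,b,depth=d[b,a],m=m) for a,b in zip(u,v)]); me=np.median(P,0)
            if .025<me[2]<.055 and -.16<me[1]<-.05 and .4<me[0]<.58:
                top=P[P[:,2]>np.percentile(P[:,2],50)]; o[nme]=me; print(nme,len(P),me.round(4),'px',u.mean().round(1),v.mean().round(1),'fixx',((P[:,:2]@fx).mean()).round(4),'minmax',((P[:,:2]@fx).min()+(P[:,:2]@fx).max()).round(4)/2)
E
python3 - <<'E'
from sc import *
p=cv2.imread('pics/w2n.png')[:,:,::-1].copy(); d=np.load('pics/w2.npy'); T=np.load('pics/w2.npz')['T']
scale(p,d,T)
m=({**robot.camera_model('wrist'),'camera_from_world':T},model('wrist')[1])
g=lambda u,v,z:back('wrist',150+u/2,20+v/2,z=z,m=m)
C=np.array([g(u,v,.082) for u,v in((276,303),(396,304),(305,254),(367,254),(305,352),(367,352))]); print('nut',C.mean(0),C.round(4),np.arctan2(*(C[1]-C[0])[[1,0]]),np.linalg.norm(C[1]-C[0]))
hsv=cv2.cvtColor(p,cv2.COLOR_RGB2HSV); k=cv2.inRange(hsv,np.array((0,120,40)),np.array((25,255,255)))
v,u=np.nonzero((k>0)&(d>0)); P=np.array([back('wrist',a,b,depth=d[b,a],m=m) for a,b in zip(u,v)])
s=(P[:,2]>.112)&(P[:,2]<.125)&(abs(P[:,0]-.478)<.03)&(abs(P[:,1]+.188)<.03); Q=P[s]
r=hsv[v[s],u[s],0]<6; print('tang',len(Q),np.median(Q,0),Q[r].mean(0),Q[~r].mean(0)); a=Q[r].mean(0)-Q[~r].mean(0); print('ang red',np.arctan2(a[1],a[0]))
rect=cv2.minAreaRect((Q[:,:2]*1000).astype(np.float32)); print(rect)
# guide heights
import itertools
for u,v in((510,280),(440,170),(450,285),(500,380)): 
    U,V=150+u//2,20+v//2; print((u,v),back('wrist',U,V,depth=d[V,U],m=m).round(3))
E
```

```text
red 189 [ 0.4966 -0.104   0.0351] px 343.4 74.7 fixx 0.4874 minmax 0.48745
green 95 [ 0.4786 -0.0755  0.0391] px 327.0 39.5 fixx 0.4716 minmax 0.4716
blue 104 [ 0.5095 -0.0728  0.039 ] px 361.2 39.2 fixx 0.5026 minmax 0.50275
nut [ 0.47887103 -0.18934182  0.082     ] [[ 0.4526 -0.1909  0.082 ]
 [ 0.5051 -0.1874  0.082 ]
 [ 0.464  -0.1686  0.082 ]
 [ 0.4905 -0.1666  0.082 ]
 [ 0.4667 -0.2123  0.082 ]
 [ 0.4944 -0.2102  0.082 ]] 0.06661990731467639 0.05263304834775933
tang 545 [ 0.47814792 -0.18868116  0.11707994] [ 0.47420339 -0.18140876  0.11773902] [ 0.4794341  -0.19107502  0.11674505]
ang red 2.066804710398536
((478.1752624511719, -189.45962524414062), (12.39040756225586, 27.352781295776367), 27.533885955810547)
(510, 280) [ 0.564 -0.179  0.044]
(440, 170) [ 0.524 -0.129  0.042]
(450, 285) [ 0.536 -0.184  0.041]
(500, 380) [ 0.578 -0.242  0.009]
```

```bash
python3 -m handwheel '[[[0,-0.5,1],[0,0,0.12]],[[0,-1,2],[0,0,0.25]],[[0,-1.4,4],[0,0,0.38]],[[0,-1.4,6],[0,0,0.5]],[[0,-1.4,7],[0,0,0.53]],[[0,-1.4,7],[0,0,0.53]],[[0,-1.4,7],[0,0,0.53]],[[0,-1.4,7],[0,0,0.53]]]'
python3 - <<'E'
from h import *
st(); way((.478,-.189,.052,-.454))
E
```

```text
time_s: 19.85
tcp_pos: [0.4791, -0.1892, 0.1413]
orientation: [3.06, -0.709, 0.002]
force: [0.9, 0.2, -0.0]
finger_gap: 0.0856
t 19.85 tcp [ 0.4791 -0.1892  0.1413] rv [ 3.06e+00 -7.09e-01  2.00e-03] F [ 0.9  0.2 -0. ] gap 0.0856 q [-0.38  0.21 -0.4   0.96 -0.    1.65]
yaw now -0.455
shift [-0.12, 0.03, 8.93] turn [-0.0, -0.001, -0.001]
```

```bash
python3 -m handwheel '[[[-0.1,0,2],[0,0,0]],[[-0.1,0,4],[0,0,0]],[[-0.1,0,6],[0,0,0]],[[-0.1,0,7.5],[0,0,0]],[[-0.1,0,8.5],[0,0,0]],[[-0.1,0,8.9],[0,0,0]],[[-0.1,0,8.9],[0,0,0]],[[-0.1,0,8.9],[0,0,0]]]'
python3 -m handwheel '[[[0,0,0],[0,0,0]],[[0,0,0],[0,0,0]],[[0,0,0],[0,0,0]],[[0,0,0],[0,0,0]],[[0,0,0],[0,0,0]],[[0,0,0],[0,0,0]],[[0,0,0],[0,0,0]],[[0,0,0],[0,0,0]]]' 1 60
python3 -m handwheel '[[[0,0,0],[0,0,-0.1]],[[0,0,0],[0,0,-0.2]],[[0,0,0],[0,0,-0.3]],[[0,0,0],[0,0,-0.4]],[[0,0,0],[0,0,-0.5]],[[0,0,0],[0,0,-0.6]],[[0,0,0],[0,0,-0.7]],[[0,0,0],[0,0,-0.8]]]'
python3 - <<'E'
from h import *
s=st(); print(s['wrist_torque']);way((.478,-.189,.052,.546))
E
```

```text
time_s: 20.65
tcp_pos: [0.4784, -0.1883, 0.0523]
orientation: [3.06, -0.708, 0.002]
force: [0.4, 0.4, -0.9]
finger_gap: 0.0853
time_s: 21.45
tcp_pos: [0.4789, -0.1886, 0.0525]
orientation: [3.06, -0.708, 0.004]
force: [0.8, -0.6, 6.6]
finger_gap: 0.0469
time_s: 22.25
tcp_pos: [0.4779, -0.1885, 0.0525]
orientation: [3.093, 0.544, 0.001]
force: [-2.7, -1.2, 9.1]
finger_gap: 0.0467
t 22.25 tcp [ 0.4779 -0.1885  0.0525] rv [3.093e+00 5.440e-01 1.000e-03] F [-2.7 -1.2  9.1] gap 0.0467 q [-0.38  0.3  -0.51  0.76 -0.    0.85]
[-0.11964116  0.37767669 -0.15189347]
yaw now 0.348
shift [-0.01, 0.05, 0.05] turn [0.001, -0.0, -0.198]
```

```bash
python3 -m handwheel '[[[0,0,0],[0,0,-0.1]],[[0,0,0],[0,0,-0.2]],[[0,0,0],[0,0,-0.2]],[[0,0,0],[0,0,-0.2]],[[0,0,0],[0,0,-0.2]],[[0,0,0],[0,0,-0.2]],[[0,0,0],[0,0,-0.2]],[[0,0,0],[0,0,-0.2]]]'
python3 -m handwheel '[[[0,0,0],[0,0,0]],[[0,0,0],[0,0,0]],[[0,0,0],[0,0,0]],[[0,0,0],[0,0,0]],[[0,0,-2],[0,0,0]],[[0,0,-6],[0,0,0]],[[0,0,-10],[0,0,0]],[[0,0,-13],[0,0,0]]]' -1
cat >> sc.py <<'E'
def look(fn):
    s=st(); T=robot.camera_model('wrist')['camera_from_world']; p,d=snap('wrist',fn); scale(p,d,T)
    m=({**robot.camera_model('wrist'),'camera_from_world':T},model('wrist')[1])
    hsv=cv2.cvtColor(p,cv2.COLOR_RGB2HSV); k=cv2.inRange(hsv,np.array((0,120,40)),np.array((25,255,255)))
    v,u=np.nonzero((k>0)&(d>0)); P=np.array([back('wrist',a,b,depth=d[b,a],m=m) for a,b in zip(u,v)])
    Q=P[(P[:,2]>.112)&(P[:,2]<.125)&(abs(P[:,0]-.478)<.03)&(abs(P[:,1]+.188)<.03)]
    if len(Q)>50: print('tang',len(Q),cv2.minAreaRect((Q[:,:2]*1000).astype(np.float32)))
E
python3 -c "
from sc import *
look('w3'); way((.478,-.189,.09,.481))"
```

```text
time_s: 23.05
tcp_pos: [0.4777, -0.1886, 0.0525]
orientation: [3.025, 0.845, -0.0]
force: [-3.1, -1.5, 10.5]
finger_gap: 0.0468
time_s: 23.85
tcp_pos: [0.4782, -0.1882, 0.1838]
orientation: [3.025, 0.845, 0.002]
force: [0.8, 0.6, -1.2]
finger_gap: 0.0854
t 23.85 tcp [ 0.4782 -0.1882  0.1838] rv [3.025e+00 8.450e-01 2.000e-03] F [ 0.8  0.6 -1.2] gap 0.0854 q [-0.37  0.18 -0.33  1.06  0.    0.65]
red 223 [ 0.4962 -0.1045  0.0349] px 382.7 114.0 fixx 0.4871 minmax 0.48725
green 113 [ 0.4783 -0.0757  0.039 ] px 385.5 73.2 fixx 0.4714 minmax 0.4717
blue 127 [ 0.5089 -0.0731  0.0388] px 416.2 90.4 fixx 0.5024 minmax 0.50295
tang 631 ((478.1933898925781, -188.94740295410156), (12.146904945373535, 26.781570434570312), 27.64111328125)
yaw now 0.545
shift [-0.26, -0.2, 9.83] turn [0.006, -0.005, 0.064]
```

View pics/w3.png

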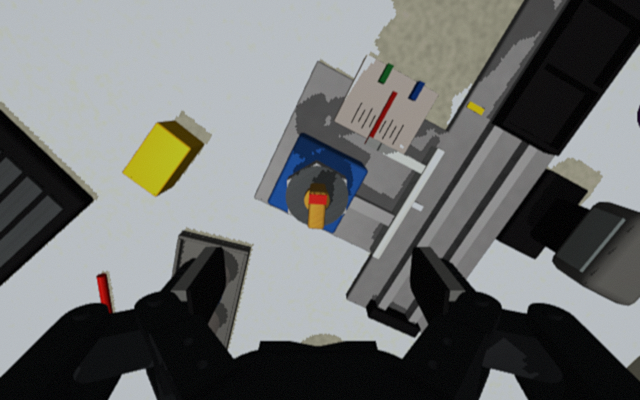

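The nut corners and tang look as expected, but the tray around (212,290) no longer shows the blue lids, so I'm checking from the top and side.

```bash
python3 - <<'E'
from h import *
print(proj('wrist',[.434,-.35,.048]),proj('wrist',[.45,-.412,.048]))
for n in('top','side'):
    p,d=snap(n,n+'4')
    for c in('blue','green'):
        for b in blobs(n,p,d,(.03,.09),c,30): print(n,c,b[0],*[np.round(x,3) for x in b[1:]])
    if n=='side': cv2.imwrite('pics/s4.png',cv2.resize(p[100:400,180:480,::-1],None,fx=2,fy=2))
E
```

```text
[196.61203489 290.08595947] [185.7244047  339.53306627]
top blue 1058 [ 0.719 -0.867  0.06 ] [ 0.736 -0.794  0.062] [0.252 0.331 0.06 ]
top blue 183 [ 0.453 -0.414  0.046] [ 0.452 -0.413  0.048] [0.042 0.044 0.02 ]
top blue 181 [ 0.434 -0.351  0.048] [ 0.434 -0.351  0.048] [0.042 0.042 0.019]
top green 170 [0.447 0.075 0.045] [0.447 0.075 0.045] [0.042 0.042 0.02 ]
top green 173 [0.443 0.142 0.043] [0.443 0.142 0.045] [0.041 0.042 0.022]
side blue 424 [ 0.782 -0.851  0.06 ] [ 0.764 -0.713  0.064] [0.128 0.309 0.06 ]
side blue 247 [ 0.442 -0.376  0.045] [ 0.442 -0.363  0.049] [0.057 0.104 0.017]
side blue 406 [ 0.477 -0.183  0.044] [ 0.472 -0.158  0.051] [0.069 0.069 0.027]
side green 53 [ 0.632 -0.476  0.079] [ 0.633 -0.476  0.081] [0.031 0.011 0.021]
side green 254 [0.447 0.08  0.042] [0.447 0.084 0.045] [0.041 0.04  0.015]
side green 317 [0.444 0.146 0.041] [0.443 0.151 0.045] [0.042 0.042 0.015]
```

View pics/s4.png

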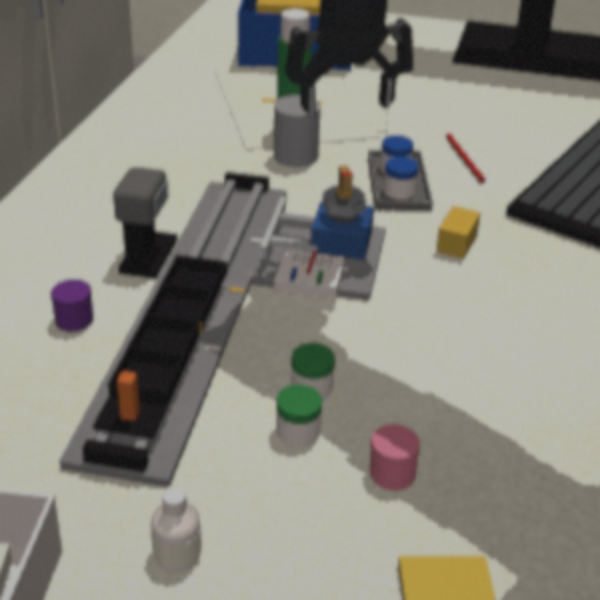

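The side view confirms both blue jars stand in the tray, which the finger had been hiding. The carrier is empty.

```bash
python3 -m handwheel '[[[0,0,2],[0,0,0.06]],[[0,0,4],[0,0,0.06]],[[0,0,6],[0,0,0.06]],[[0,0,8],[0,0,0.06]],[[0,0,9],[0,0,0.06]],[[0,0,9.4],[0,0,0.06]],[[0,0,9.4],[0,0,0.06]],[[0,0,9.4],[0,0,0.06]]]'
python3 -m handwheel '[[[0,0,0],[0,0,0]],[[0,0,0],[0,0,0]],[[0,0,0],[0,0,0]],[[0,0,0],[0,0,0]],[[0,0,0],[0,0,0]],[[0,0,0],[0,0,0]],[[0,0,0],[0,0,0]],[[0,0,0],[0,0,0]]]' 1 40
python3 -m handwheel '[[[0,0,0],[0,0,0.1]],[[0,0,0],[0,0,0.2]],[[0,0,0],[0,0,0.3]],[[0,0,0],[0,0,0.4]],[[0,0,0],[0,0,0.5]],[[0,0,0],[0,0,0.6]],[[0,0,0],[0,0,0.7]],[[0,0,0],[0,0,0.8]]]'
python3 -m handwheel '[[[0,0,0],[0,0,0.1]],[[0,0,0],[0,0,0.2]],[[0,0,0],[0,0,0.3]],[[0,0,0],[0,0,0.4]],[[0,0,0],[0,0,0.5]],[[0,0,0],[0,0,0.6]],[[0,0,0],[0,0,0.7]],[[0,0,0],[0,0,0.7]]]'
python3 -c "
from sc import *
look('w4')"
```

```text
time_s: 24.8
tcp_pos: [0.4782, -0.1882, 0.0881]
orientation: [3.049, 0.754, 0.001]
force: [-0.2, 0.5, 0.2]
finger_gap: 0.0855
time_s: 25.6
tcp_pos: [0.4776, -0.1882, 0.0879]
orientation: [3.049, 0.754, -0.0]
force: [-2.7, -0.8, 5.8]
finger_gap: 0.0168
time_s: 26.4
tcp_pos: [0.4788, -0.1881, 0.088]
orientation: [-3.101, 0.499, -0.003]
force: [1.7, 0.4, 2.7]
finger_gap: 0.0168
time_s: 27.2
tcp_pos: [0.4796, -0.1888, 0.0881]
orientation: [-2.745, 1.527, -0.006]
force: [5.3, -2.2, -2.1]
finger_gap: 0.017
t 27.2 tcp [ 0.4796 -0.1888  0.0881] rv [-2.745  1.527 -0.006] F [ 5.3 -2.2 -2.1] gap 0.017 q [-0.37  0.26 -0.47  0.84  0.    2.21]
red 517 [ 0.482  -0.1053  0.0347] px 205.0 146.3 fixx 0.4728 minmax 0.4724
green 309 [ 0.4798 -0.0758  0.0386] px 156.6 124.1 fixx 0.4726 minmax 0.47205
blue 302 [ 0.5104 -0.074   0.0387] px 175.2 75.7 fixx 0.5034 minmax 0.5031
tang 1757 ((478.8659973144531, -189.27597045898438), (27.434329986572266, 12.05943775177002), 31.61572265625)
```

```bash
python3 -m handwheel '[[[0,0,0],[0,0,0]],[[0,0,0],[0,0,0]],[[0,0,0],[0,0,0]],[[0,0,0],[0,0,0]],[[0,0,0],[0,0,0]],[[0,0,-3],[0,0,0]],[[0,0,-6],[0,0,0]],[[0,0,-7],[0,0,-0.1]]]' -1
python3 -m handwheel '[[[0,0,0],[0,0,-0.1]],[[0,0,0],[0,0,-0.2]],[[0,0,0],[0,0,-0.3]],[[0,0,0],[0,0,-0.4]],[[0,0,0],[0,0,-0.42]],[[0,0,0],[0,0,-0.42]],[[0,0,0],[0,0,-0.42]],[[0,0,0],[0,0,-0.42]]]'
python3 -c "
from sc import *
look('w5'); way((.478,-.189,.052,-.501))"
```

```text
time_s: 28.05
tcp_pos: [0.4792, -0.1886, 0.1604]
orientation: [-2.82, 1.384, -0.006]
force: [0.1, -0.6, 0.1]
finger_gap: 0.0855
time_s: 28.85
tcp_pos: [0.4777, -0.188, 0.1576]
orientation: [-3.045, 0.771, 0.0]
force: [0.3, 0.3, -0.5]
finger_gap: 0.0856
t 28.85 tcp [ 0.4777 -0.188   0.1576] rv [-3.045  0.771  0.   ] F [ 0.3  0.3 -0.5] gap 0.0856 q [-0.37  0.2  -0.37  1.    0.    1.69]
red 271 [ 0.4817 -0.1058  0.035 ] px 273.2 99.6 fixx 0.4725 minmax 0.4723
green 139 [ 0.4792 -0.0755  0.0387] px 249.9 65.4 fixx 0.4723 minmax 0.47205
blue 128 [ 0.51   -0.0733  0.0391] px 282.9 41.6 fixx 0.5032 minmax 0.5032
tang 823 ((478.619384765625, -189.1729736328125), (27.1159610748291, 12.47789478302002), 29.940345764160156)
yaw now -0.496
shift [0.07, 0.07, 10.55] turn [-0.0, 0.0, 0.005]
```

View pics/w5.png

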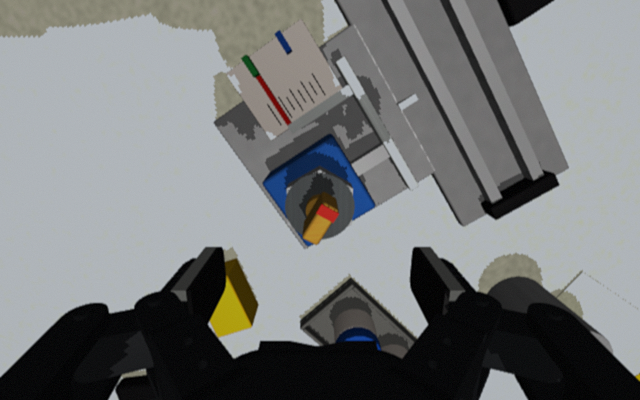

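The red pointer (bar ending near (258,78)) is in line with the green tab (250,65). Next is tightening.

```bash
python3 -m handwheel '[[[0,0,2],[0,0,0]],[[0,0,4],[0,0,0]],[[0,0.1,6],[0,0,0]],[[0,0.1,8],[0,0,0]],[[0,0.1,9.5],[0,0,0]],[[0,0.1,10.5],[0,0,0]],[[0,0.1,10.6],[0,0,0]],[[0,0.1,10.6],[0,0,0]]]'
python3 -m handwheel '[[[0,0,0],[0,0,0]],[[0,0,0],[0,0,0]],[[0,0,0],[0,0,0]],[[0,0,0],[0,0,0]],[[0,0,0],[0,0,0]],[[0,0,0],[0,0,0]],[[0,0,0],[0,0,0]],[[0,0,0],[0,0,0]]]' 1 60
python3 -m handwheel '[[[0,0,0],[0,0,0.1]],[[0,0,0],[0,0,0.2]],[[0,0,0],[0,0,0.3]],[[0,0,0],[0,0,0.4]],[[0,0,0],[0,0,0.5]],[[0,0,0],[0,0,0.6]],[[0,0,0],[0,0,0.7]],[[0,0,0],[0,0,0.8]]]'
python3 -m handwheel '[[[0,0,0],[0,0,0.05]],[[0,0,0],[0,0,0.1]],[[0,0,0],[0,0,0.15]],[[0,0,0],[0,0,0.17]],[[0,0,0],[0,0,0.18]],[[0,0,0],[0,0,0.19]],[[0,0,0],[0,0,0.19]],[[0,0,0],[0,0,0.19]]]'
python3 -c "
from sc import *
s=st(); print(s['wrist_torque']); way((.478,-.189,.052,-1.501))"
```

```text
time_s: 29.7
tcp_pos: [0.4774, -0.1889, 0.0517]
orientation: [-3.046, 0.77, 0.0]
force: [0.2, 0.4, 0.6]
finger_gap: 0.0851
time_s: 30.5
tcp_pos: [0.4785, -0.1895, 0.0527]
orientation: [3.045, -0.769, 0.004]
force: [0.3, -1.0, 5.6]
finger_gap: 0.047
time_s: 31.3
tcp_pos: [0.4787, -0.1897, 0.0527]
orientation: [-2.502, 1.9, -0.005]
force: [0.7, -0.5, 4.9]
finger_gap: 0.047
time_s: 32.1
tcp_pos: [0.4787, -0.1898, 0.0527]
orientation: [-2.314, 2.124, -0.005]
force: [1.0, -0.6, 5.0]
finger_gap: 0.0467
t 32.1 tcp [ 0.4787 -0.1898  0.0527] rv [-2.314  2.124 -0.005] F [ 1.  -0.6  5. ] gap 0.0467 q [-0.38  0.3  -0.51  0.76 -0.    2.68]
[-0.36821088 -0.18810079 -0.13504388]
yaw now -1.485
shift [-0.08, 0.06, 0.07] turn [-0.002, -0.002, 0.016]
```

```bash
python3 -m handwheel '[[[0,0,0],[0,0,0.01]],[[0,0,0],[0,0,0.02]],[[0,0,0],[0,0,0.03]],[[0,0,0],[0,0,0.04]],[[0,0,0],[0,0,0.04]],[[0,0,0],[0,0,0.04]],[[0,0,0],[0,0,0.04]],[[0,0,0],[0,0,0.04]]]'
python3 -c "
from sc import *
s=st(); print(s['wrist_torque'],s['tau'])"
```

```text
time_s: 32.9
tcp_pos: [0.4787, -0.1898, 0.0527]
orientation: [-2.275, 2.167, -0.005]
force: [1.0, -1.6, 4.7]
finger_gap: 0.0474
t 32.9 tcp [ 0.4787 -0.1898  0.0527] rv [-2.275  2.167 -0.005] F [ 1.  -1.6  4.7] gap 0.0474 q [-0.38  0.3  -0.51  0.76 -0.    2.72]
[-0.484619   -0.05394795  1.32536687] [ -0.56495011 -43.84573817  24.9874413    0.57853572   0.5844192
   1.32906061]
```

```bash
python3 -m handwheel '[[[0,0,0],[0,0,-0.02]],[[0,0,0],[0,0,-0.02]],[[0,0,0],[0,0,-0.02]],[[0,0,0],[0,0,-0.02]],[[0,0,0],[0,0,-0.02]],[[0,0,-2],[0,0,-0.02]],[[0,0,-6],[0,0,-0.02]],[[0,0,-10],[0,0,-0.1]]]' -1
python3 -m handwheel '[[[0,0,-2],[0,0,-0.14]],[[0,0,-4],[0,0,-0.28]],[[0,0,-5],[0,0,-0.42]],[[0,0,-5],[0,0,-0.56]],[[0,0,-5],[0,0,-0.7]],[[0,0,-5],[0,0,-0.84]],[[0,0,-5],[0,0,-0.98]],[[0,0,-5],[0,0,-1.1]]]'
python3 -c "
from sc import *
look('w6'); 
p,d=snap('top','t6'); 
for b in blobs('top',p,d,(.035,.09),'green',30): print(b[0],*[np.round(x,3) for x in b[1:]])
p=cv2.imread('pics/w6.png'); cv2.imwrite('pics/w6b.png',cv2.resize(p[20:270,150:450],None,fx=2,fy=2,interpolation=cv2.INTER_CUBIC))
way((.447,.075,.19,.075))"
```

```text
time_s: 33.7
tcp_pos: [0.4762, -0.1885, 0.1519]
orientation: [2.378, -2.052, -0.004]
force: [1.0, -0.1, -0.6]
finger_gap: 0.0854
time_s: 34.5
tcp_pos: [0.4771, -0.1888, 0.2015]
orientation: [-3.101, 0.5, 0.0]
force: [0.2, 0.6, -1.0]
finger_gap: 0.0855
t 34.5 tcp [ 0.4771 -0.1888  0.2015] rv [-3.101  0.5    0.   ] F [ 0.2  0.6 -1. ] gap 0.0855 q [-0.38  0.17 -0.31  1.1   0.    1.51]
red 185 [ 0.4817 -0.1051  0.035 ] px 294.0 93.1 fixx 0.4725 minmax 0.47255
green 90 [ 0.4791 -0.0754  0.039 ] px 279.8 60.9 fixx 0.4721 minmax 0.472
blue 96 [ 0.5099 -0.0732  0.039 ] px 311.6 46.5 fixx 0.503 minmax 0.5031
tang 568 ((478.66851806640625, -189.41380310058594), (27.205862045288086, 12.292132377624512), 31.006656646728516)
348 [0.447 0.125 0.044] [0.447 0.126 0.045] [0.048 0.089 0.018]
yaw now -0.325
shift [-11.27, -24.04, 1.15] turn [-0.0, 0.0, -0.4]
```

View pics/w6b.png

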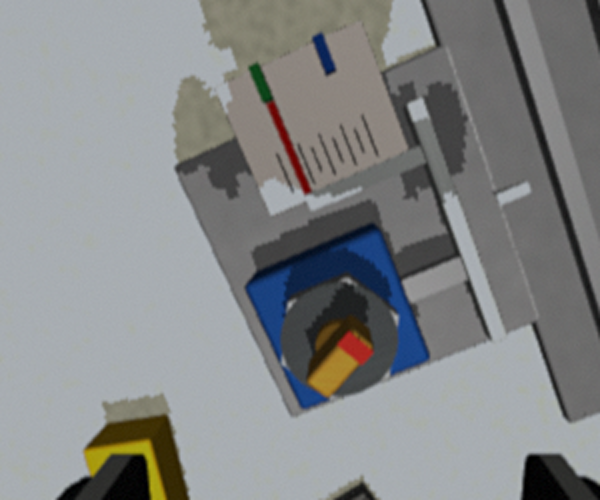

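The pointer is still on the green tab, and the nut flats lie square to the block again. The green blob has merged, so one green jar was knocked; I'm locating both.

```bash
python3 - <<'E'
from h import *
p,d=snap('top','t7'); hsv=cv2.cvtColor(p,cv2.COLOR_RGB2HSV); k=cv2.inRange(hsv,np.array((50,80,30)),np.array((75,255,255)))
v,u=np.nonzero((k>0)&(d>0)); P=np.array([back('top',a,b,depth=d[b,a]) for a,b in zip(u,v)])
Q=P[(P[:,2]>.036)&(P[:,2]<.056)&(abs(P[:,1]-.12)<.1)&(P[:,0]<.55)][:,:2].astype(np.float32)
_,l,c=cv2.kmeans(Q,2,None,(3,50,1e-5),10,cv2.KMEANS_PP_CENTERS); print(c,np.linalg.norm(c[0]-c[1]))
for i in(0,1): print(cv2.minEnclosingCircle(Q[l[:,0]==i]),(l==i).sum(),Q[l[:,0]==i].min(0),Q[l[:,0]==i].max(0))
p2,d2=snap('side','s7')
a=cv2.resize(p2[240:360,280:440,::-1],None,fx=2.5,fy=2.5); b=cv2.resize(p[190:290,200:300,::-1],None,fx=3,fy=3); cv2.imwrite('pics/s7c.png',np.hstack([a,b]))
way((.443,.142,.19,.075))
E
```

```text
[[0.4441492  0.14812398]
 [0.45024985 0.1021514 ]] 0.0463756
((0.44495218992233276, 0.1480894386768341), 0.02262108214199543) 179 [0.42470998 0.12560451] [0.4636226  0.16956733]
((0.4501156210899353, 0.10230337828397751), 0.02224402315914631) 178 [0.42907387 0.08095584] [0.47054344 0.12256223]
yaw now -0.328
shift [-13.89, -30.22, 1.15] turn [-0.0, 0.0, -0.403]
```

View pics/s7c.png

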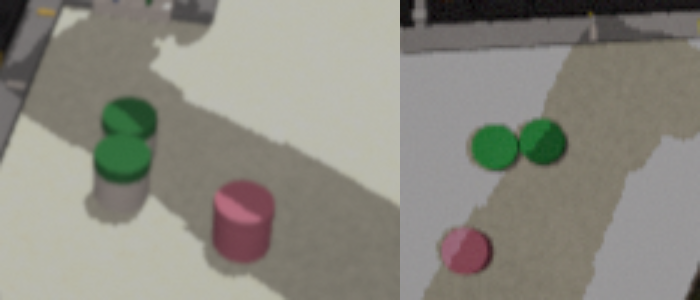

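The jars are touching, at (0.4445, 0.148) and (0.450, 0.102), both upright. Now I need the carrier cell positions.

```bash
python3 -m handwheel '[[[-2,-4,0],[0,0,-0.05]],[[-4,-8,0],[0,0,-0.1]],[[-6,-12,0],[0,0,-0.15]],[[-8,-16,0],[0,0,-0.2]],[[-10,-20,0],[0,0,-0.25]],[[-11.5,-24,0],[0,0,-0.3]],[[-13,-27.5,0],[0,0,-0.37]],[[-13.7,-30.3,0],[0,0,-0.43]]]'
python3 - <<'E'
from h import *
st()
f=lambda u,v,z:back('top',150+u/2.4,110+v/2.4,z=z).round(4)
print(f(366,178,.047),f(366,152,.047),f(366,202,.047),f(131,180,.047))
p=cv2.imread('pics/t7.png')
d=np.load('pics/t7.npy'); m=model('top')
fy=np.array([-.0745,.9972]);fx=np.array([.9972,.0745])
O=np.array([.607,.092])
# height profile along rail centre line
prof=[]
for s in np.arange(-.17,.15,.004):
    q=O+fy*s; u,v=proj('top',[q[0],q[1],.047],m); prof.append((round(float(s),3),round(float(back('top',u,v,depth=d[int(round(v)),int(round(u))],m=m)[2]*1000)),int(p[int(round(v)),int(round(u))].sum())))
print(prof)
way((.4445,.148,.19,.12),(.4445,.148,.014,.12))
E
```

```text
time_s: 35.5
tcp_pos: [0.4434, 0.1441, 0.2017]
orientation: [-3.137, -0.168, -0.0]
force: [0.1, -0.2, 0.1]
finger_gap: 0.0854
t 35.5 tcp [0.4434 0.1441 0.2017] rv [-3.137 -0.168 -0.   ] F [ 0.1 -0.2  0.1] gap 0.0854 q [ 0.31  0.08 -0.41  1.09  0.    1.78]
[ 0.6113 -0.0571  0.047 ] [ 0.6445 -0.0563  0.047 ] [ 0.581  -0.0579  0.047 ] [0.6014 0.2341 0.047 ]
[(-0.17, 1482, 338), (-0.166, 14, 331), (-0.162, 13, 340), (-0.158, 11, 345), (-0.154, 14, 344), (-0.15, 12, 336), (-0.146, 45, 78), (-0.142, 31, 37), (-0.138, 37, 70), (-0.134, 34, 78), (-0.13, 33, 71), (-0.126, 29, 76), (-0.122, 33, 61), (-0.118, 31, 72), (-0.114, 30, 74), (-0.11, 31, 52), (-0.106, 27, 69), (-0.102, 37, 77), (-0.098, 36, 83), (-0.094, 35, 57), (-0.09, 36, 61), (-0.086, 35, 34), (-0.082, 31, 48), (-0.078, 29, 65), (-0.074, 32, 70), (-0.07, 36, 73), (-0.066, 36, 68), (-0.062, 35, 39), (-0.058, 37, 87), (-0.054, 29, 66), (-0.05, 33, 72), (-0.046, 32, 49), (-0.042, 37, 77), (-0.038, 38, 75), (-0.034, 34, 63), (-0.03, 52, 28), (-0.026, 32, 44), (-0.022, 29, 61), (-0.018, 29, 53), (-0.014, 32, 63), (-0.01, 36, 61), (-0.006, 32, 68), (-0.002, 38, 72), (0.002, 36, 62), (0.006, 33, 66), (0.01, 30, 72), (0.014, 29, 83), (0.018, 30, 75), (0.022, 30, 68), (0.026, 36, 41), (0.03, 31, 68), (0.034, 35, 74), (0.038, 31, 61), (0.042, 40, 59), (0.046, 34, 80), (0.05, 35, 80), (0.054, 36, 83), (0.058, 34, 64), (0.062, 35, 58), (0.066, 31, 72), (0.07, 34, 81), (0.074, 37, 72), (0.078, 35, 59), (0.082, 29, 64), (0.086, 52, 54), (0.09, 38, 74), (0.094, 32, 71), (0.098, 33, 66), (0.102, 35, 108), (0.106, 57, 107), (0.11, 85, 162), (0.114, 81, 203), (0.118, 86, 212), (0.122, 78, 216), (0.126, 32, 91), (0.13, 33, 47), (0.134, 11, 313), (0.138, 11, 329), (0.142, 11, 325), (0.146, 31, 39)]
yaw now 0.107
shift [0.15, -0.37, 1.17] turn [-0.0, -0.0, -0.013]
shift [0.0, -0.0, 17.6] turn [0.0, 0.0, 0.0]
```

```bash
python3 -m handwheel '[[[0.1,-0.4,3],[0,0,0]],[[0.1,-0.4,7],[0,0,0]],[[0.1,-0.4,11],[0,0,0]],[[0.1,-0.4,14],[0,0,0]],[[0.1,-0.4,16.5],[0,0,0]],[[0.1,-0.4,18],[0,0,0]],[[0.1,-0.4,18.7],[0,0,0]],[[0.1,-0.4,18.7],[0,0,0]]]'
python3 -m handwheel '[[[0,0,0],[0,0,0]],[[0,0,0],[0,0,0]],[[0,0,0],[0,0,0]],[[0,0,0],[0,0,0]],[[0,0,0],[0,0,0]],[[0,0,0],[0,0,0]],[[0,0,0],[0,0,0]],[[0,0,0],[0,0,0]]]' 1 50
python3 -m handwheel '[[[0,0,-1],[0,0,0]],[[0,0,-3],[0,0,0]],[[0,0,-6],[0,0,0]],[[0,0,-9],[0,0,0]],[[0,0,-11],[0,0,0]],[[0,0,-12],[0,0,0]],[[0,0,-12],[0,0,0]],[[0,0,-12],[0,0,0]]]'
python3 - <<'E'
from h import *
st(); p,d=snap('top','t8')
for b in blobs('top',p,d,(.03,.18),'green',30): print(b[0],*[np.round(x,3) for x in b[1:]])
way((.603,.1505,.13,.075),(.603,.1505,.048,.075))
E
```

```text
time_s: 36.3
tcp_pos: [0.4441, 0.1458, 0.0139]
orientation: [3.137, 0.163, -0.002]
force: [-0.5, -0.0, 0.5]
finger_gap: 0.0858
time_s: 37.1
tcp_pos: [0.4456, 0.1463, 0.0157]
orientation: [-3.137, -0.164, -0.003]
force: [-2.1, -0.8, 6.2]
finger_gap: 0.0443
time_s: 37.9
tcp_pos: [0.4443, 0.1459, 0.134]
orientation: [3.137, 0.165, -0.001]
force: [0.2, 0.4, -0.2]
finger_gap: 0.0446
t 37.9 tcp [0.4443 0.1459 0.134 ] rv [ 3.137e+00  1.650e-01 -1.000e-03] F [ 0.2  0.4 -0.2] gap 0.0446 q [ 0.32  0.13 -0.51  0.93  0.    1.78]
59 [ 0.626 -0.495  0.144] [ 0.613 -0.484  0.149] [0.042 0.04  0.028]
178 [0.45  0.102 0.046] [0.45  0.102 0.045] [0.041 0.042 0.015]
120 [0.312 0.648 0.099] [0.312 0.643 0.109] [0.051 0.1   0.04 ]
yaw now 0.105
shift [15.87, 1.2, 0.33] turn [0.0, 0.002, 0.03]
shift [0.0, -0.0, 8.2] turn [0.0, 0.0, 0.0]
```

```bash
python3 -m handwheel '[[[3,0.3,0],[0,0,0]],[[7,0.6,0],[0,0,0.03]],[[11,1,0],[0,0,0.03]],[[14,1.3,0],[0,0,0.03]],[[15.8,1.3,0],[0,0,0.03]],[[15.8,1.3,0],[0,0,0.03]],[[15.8,1.3,1],[0,0,0.03]],[[15.8,1.3,2],[0,0,0.03]]]'
python3 - <<'E'
from h import *
st(); way((.603,.149,.0495,.075))
E
```

```text
time_s: 38.75
tcp_pos: [0.6017, 0.1495, 0.113]
orientation: [3.139, 0.118, -0.003]
force: [0.6, -0.1, -0.9]
finger_gap: 0.0445
t 38.75 tcp [0.6017 0.1495 0.113 ] rv [ 3.139e+00  1.180e-01 -3.000e-03] F [ 0.6 -0.1 -0.9] gap 0.0445 q [ 0.24  0.42 -0.17  0.98  0.    1.74]
yaw now 0.075
shift [0.14, 0.06, 6.35] turn [0.0, 0.002, 0.0]
```

```bash
python3 -m handwheel '[[[0.1,0,2],[0,0,0]],[[0.1,0,3.5],[0,0,0]],[[0.1,0,4.5],[0,0,0]],[[0.1,0,5.5],[0,0,0]],[[0.1,0,6],[0,0,0]],[[0.1,0,6.4],[0,0,0]],[[0.1,0,6.4],[0,0,0]],[[0.1,0,6.4],[0,0,0]]]'
python3 -m handwheel '[[[0,0,0],[0,0,0]],[[0,0,0],[0,0,0]],[[0,0,0],[0,0,0]],[[0,0,0],[0,0,0]],[[0,0,0],[0,0,0]],[[0,0,-2],[0,0,0]],[[0,0,-6],[0,0,0]],[[0,0,-10],[0,0,0]]]' -1
python3 - <<'E'
from h import *
st(); p,d=snap('top','t9')
for b in blobs('top',p,d,(.03,.1),'green',30): print(b[0],*[np.round(x,3) for x in b[1:]])
p,d=snap('side','s9')
for b in blobs('side',p,d,(.03,.09),'green',30): print(b[0],*[np.round(x,3) for x in b[1:]])
way((.45,.102,.13,.12),(.45,.102,.014,.12))
E
```

```text
time_s: 39.55
tcp_pos: [0.6046, 0.1498, 0.051]
orientation: [-3.139, -0.118, -0.001]
force: [0.0, -0.8, -0.8]
finger_gap: 0.0445
time_s: 40.35
tcp_pos: [0.6033, 0.1496, 0.1509]
orientation: [3.139, 0.118, -0.003]
force: [0.7, 0.2, -0.5]
finger_gap: 0.0851
t 40.35 tcp [0.6033 0.1496 0.1509] rv [ 3.139e+00  1.180e-01 -3.000e-03] F [ 0.7  0.2 -0.5] gap 0.0851 q [ 0.24  0.4  -0.12  1.06  0.    1.74]
119 [0.608 0.143 0.058] [0.606 0.144 0.078] [0.049 0.025 0.054]
149 [0.45  0.099 0.044] [0.451 0.099 0.045] [0.041 0.037 0.017]
46 [0.311 0.649 0.087] [0.314 0.639 0.091] [0.049 0.1   0.025]
73 [ 0.628 -0.482  0.079] [ 0.629 -0.478  0.081] [0.04  0.029 0.021]
330 [0.61  0.127 0.058] [0.602 0.157 0.078] [0.055 0.096 0.048]
273 [0.45  0.106 0.042] [0.45  0.11  0.045] [0.041 0.042 0.015]
yaw now 0.075
shift [-16.15, 3.68, 2.52] turn [-0.001, -0.01, -0.045]
shift [0.0, -0.0, 11.6] turn [0.0, 0.0, 0.0]
```

```bash
python3 -m handwheel '[[[-3,0.6,0],[0,0,0]],[[-7,1.5,0],[0,0,0]],[[-11,2.5,0],[0,0,-0.02]],[[-14.5,3.3,0],[0,0,-0.04]],[[-16.1,3.7,2],[0,0,-0.04]],[[-16.1,3.7,4.5],[0,0,-0.04]],[[-16.1,3.7,5],[0,0,-0.04]],[[-16.1,3.7,5],[0,0,-0.04]]]'
python3 - <<'E'
from h import *
st(); p,d=snap('top','t10')
for b in blobs('top',p,d,(.03,.1),'green',30): print(b[0],*[np.round(x,3) for x in b[1:]])
way((.45,.102,.014,.115))
E
```

```text
time_s: 41.25
tcp_pos: [0.4458, 0.1007, 0.0999]
orientation: [3.136, 0.18, -0.003]
force: [0.6, 0.8, 0.1]
finger_gap: 0.0854
t 41.25 tcp [0.4458 0.1007 0.0999] rv [ 3.136e+00  1.800e-01 -3.000e-03] F [0.6 0.8 0.1] gap 0.0854 q [ 0.22  0.15 -0.58  0.85  0.    1.68]
113 [0.614 0.155 0.06 ] [0.613 0.152 0.078] [0.037 0.05  0.048]
31 [0.446 0.088 0.041] [0.441 0.087 0.045] [0.027 0.015 0.02 ]
yaw now 0.115
shift [0.34, -0.07, 8.67] turn [0.0, 0.0, 0.0]
```

```bash
python3 -m handwheel '[[[0.3,0,2],[0,0,0]],[[0.3,0,4],[0,0,0]],[[0.3,0,6],[0,0,0]],[[0.3,0,7.5],[0,0,0]],[[0.3,0,8.4],[0,0,0]],[[0.3,0,8.6],[0,0,0]],[[0.3,0,8.6],[0,0,0]],[[0.3,0,8.6],[0,0,0]]]'
python3 -m handwheel '[[[0,0,0],[0,0,0]],[[0,0,0],[0,0,0]],[[0,0,0],[0,0,0]],[[0,0,0],[0,0,0]],[[0,0,0],[0,0,0]],[[0,0,0],[0,0,0]],[[0,0,0],[0,0,0]],[[0,0,0],[0,0,0]]]' 1 50
python3 -m handwheel '[[[0,0,-1],[0,0,0]],[[0,0,-3],[0,0,0]],[[0,0,-6],[0,0,0]],[[0,0,-9],[0,0,0]],[[0,0,-11],[0,0,0]],[[0,0,-12],[0,0,0]],[[0,0,-12],[0,0,0]],[[0,0,-12],[0,0,0]]]'
python3 - <<'E'
from h import *
st(); way((.6115,.0325,.13,.075),(.6115,.0325,.0495,.075))
E
```

```text
time_s: 42.1
tcp_pos: [0.4503, 0.1014, 0.0154]
orientation: [-3.136, -0.181, -0.002]
force: [-0.0, 0.1, 0.2]
finger_gap: 0.0852
time_s: 42.9
tcp_pos: [0.4498, 0.1012, 0.0152]
orientation: [-3.136, -0.18, -0.001]
force: [-1.5, 0.1, 5.8]
finger_gap: 0.0446
time_s: 43.7
tcp_pos: [0.449, 0.101, 0.1339]
orientation: [3.136, 0.181, -0.001]
force: [-0.7, 0.0, -1.6]
finger_gap: 0.0442
t 43.7 tcp [0.449  0.101  0.1339] rv [ 3.136e+00  1.810e-01 -1.000e-03] F [-0.7  0.  -1.6] gap 0.0442 q [ 0.22  0.12 -0.52  0.93 -0.    1.68]
yaw now 0.115
shift [15.36, 8.67, 0.38] turn [0.0, 0.001, 0.04]
shift [0.0, -0.0, 8.05] turn [0.0, 0.0, 0.0]
```

```bash
python3 -m handwheel '[[[2.5,1.5,0],[0,0,0]],[[6,3.5,0],[0,0,0.04]],[[9.5,5.5,0],[0,0,0.04]],[[13,7.5,0],[0,0,0.04]],[[15.4,8.7,0],[0,0,0.04]],[[15.4,8.7,0],[0,0,0.04]],[[15.4,8.7,1],[0,0,0.04]],[[15.4,8.7,2],[0,0,0.04]]]'
python3 - <<'E'
from h import *
st(); way((.6115,.032,.05,.075))
E
```

```text
time_s: 44.5
tcp_pos: [0.6107, 0.0327, 0.1127]
orientation: [-3.139, -0.118, 0.004]
force: [-0.7, -0.6, -0.5]
finger_gap: 0.0443
t 44.5 tcp [0.6107 0.0327 0.1127] rv [-3.139 -0.118  0.004] F [-0.7 -0.6 -0.5] gap 0.0443 q [ 0.05  0.41 -0.19  0.97  0.    1.55]
yaw now 0.075
shift [0.09, 0.08, 6.27] turn [-0.0, 0.003, 0.0]
```

```bash
python3 -m handwheel '[[[0,0.1,2],[0,0,0]],[[0,0.1,3.5],[0,0,0]],[[0,0.1,4.5],[0,0,0]],[[0,0.1,5.5],[0,0,0]],[[0,0.1,6],[0,0,0]],[[0,0.1,6.4],[0,0,0]],[[0,0.1,6.4],[0,0,0]],[[0,0.1,6.4],[0,0,0]]]'
python3 -m handwheel '[[[0,0,0],[0,0,0]],[[0,0,0],[0,0,0]],[[0,0,0],[0,0,0]],[[0,0,0],[0,0,0]],[[0,0,0],[0,0,0]],[[0,0,-2],[0,0,0]],[[0,0,-6],[0,0,0]],[[0,0,-10],[0,0,0]]]' -1
python3 -m handwheel '[[[-5,0,-3],[0,0,0]],[[-10,0,-5],[0,0,0]],[[-15,0,-5],[0,0,0]],[[-15,0,-5],[0,0,0]],[[-15,0,-5],[0,0,0]],[[-15,0,-5],[0,0,0]],[[-15,0,-5],[0,0,0]],[[-15,0,-5],[0,0,0]]]'
python3 - <<'E'
from h import *
st()
for n in('top','side'):
    p,d=snap(n,n+'11')
    for c in('green','blue','orange'):
        for b in blobs(n,p,d,(.03,.1),c,15): print(n,c,b[0],*[np.round(x,3) for x in b[1:]])
    if n=='side': cv2.imwrite('pics/s11c.png',cv2.resize(p[120:370,200:450,::-1],None,fx=2.4,fy=2.4,interpolation=cv2.INTER_CUBIC))
E
```

```text
time_s: 45.3
tcp_pos: [0.6128, 0.0314, 0.051]
orientation: [3.139, 0.118, 0.001]
force: [0.4, -0.5, -0.7]
finger_gap: 0.0445
time_s: 46.1
tcp_pos: [0.6115, 0.0313, 0.1508]
orientation: [3.139, 0.118, -0.004]
force: [1.7, -0.2, 0.0]
finger_gap: 0.0854
time_s: 46.9
tcp_pos: [0.464, 0.0202, 0.2002]
orientation: [3.139, 0.118, -0.0]
force: [-0.6, 1.0, 0.2]
finger_gap: 0.0853
t 46.9 tcp [0.464  0.0202 0.2002] rv [ 3.139  0.118 -0.   ] F [-0.6  1.   0.2] gap 0.0853 q [ 0.04  0.08 -0.41  1.08 -0.    1.54]
top blue 1259 [ 0.719 -0.868  0.065] [ 0.736 -0.822  0.075] [0.252 0.332 0.07 ]
top blue 276 [ 0.478 -0.188  0.058] [ 0.465 -0.177  0.052] [0.07  0.072 0.053]
top blue 184 [ 0.453 -0.415  0.048] [ 0.452 -0.414  0.048] [0.042 0.044 0.02 ]
top blue 184 [ 0.434 -0.35   0.049] [ 0.434 -0.351  0.048] [0.042 0.043 0.02 ]
top orange 41 [0.599 0.206 0.06 ] [0.597 0.2   0.08 ] [0.016 0.022 0.054]
side green 267 [0.615 0.004 0.057] [0.612 0.038 0.078] [0.047 0.107 0.049]
side green 331 [0.609 0.127 0.058] [0.603 0.157 0.078] [0.054 0.099 0.048]
side blue 502 [ 0.783 -0.851  0.065] [ 0.765 -0.714  0.069] [0.129 0.313 0.069]
side blue 211 [ 0.435 -0.376  0.046] [ 0.439 -0.353  0.049] [0.043 0.099 0.016]
side blue 391 [ 0.477 -0.182  0.044] [ 0.471 -0.158  0.051] [0.07  0.07  0.027]
side orange 221 [0.61  0.186 0.059] [0.597 0.21  0.063] [0.04  0.054 0.053]
```

View pics/s11c.png

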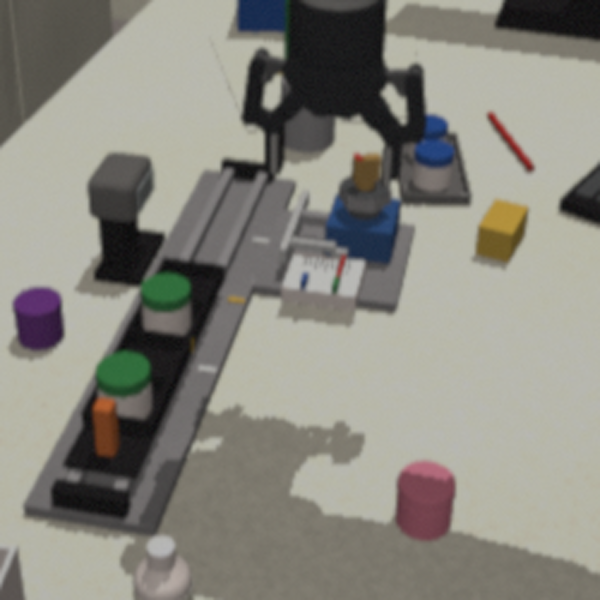

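Both green jars are seated in their cells (lids at 78 mm), the blue jars stand in the tray, and the pointer (342,265) is at the green tab. Next I grip the orange post.

```bash
python3 -m handwheel '[[[2.5,-3,0],[0,0,0]],[[5.5,-6.5,0],[0,0,0]],[[8.5,-10,0],[0,0,0]],[[11.5,-13.5,0],[0,0,0]],[[14,-16.5,0],[0,0,0]],[[14.8,-17.4,0],[0,0,0]],[[14.8,-17.4,3],[0,0,0]],[[14.8,-17.4,5],[0,0,0]]]'
python3 - <<'E'
from h import *
st(); p,d=snap('top','t12'); T=robot.camera_model('wrist')['camera_from_world']; p,d=snap('wrist','w12'); m=({**robot.camera_model('wrist'),'camera_from_world':T},model('wrist')[1])
for b in blobs('wrist',p,d,(.07,.09),'orange',15): print(b[0],*[np.round(x,3) for x in b[1:]])
way((.5985,.205,.052,.075))
E
```

```text
time_s: 47.8
tcp_pos: [0.5974, 0.2049, 0.1488]
orientation: [3.139, 0.119, -0.002]
force: [-0.2, -0.0, -0.1]
finger_gap: 0.0855
t 47.8 tcp [0.5974 0.2049 0.1488] rv [ 3.139e+00  1.190e-01 -2.000e-03] F [-0.2 -0.  -0.1] gap 0.0855 q [ 0.33  0.41 -0.09  1.06 -0.    1.83]
483 [0.598 0.203 0.078] [0.599 0.205 0.083] [0.016 0.016 0.015]
yaw now 0.075
shift [0.41, -0.12, 9.49] turn [0.002, 0.006, -0.0]
```

```bash
python3 -m handwheel '[[[0.1,0,2],[0,0,0]],[[0.1,0,4],[0,0,0]],[[0.1,0,6],[0,0,0]],[[0.1,0,8],[0,0,0]],[[0.1,0,9.2],[0,0,0]],[[0.1,0,9.6],[0,0,0]],[[0.1,0,9.6],[0,0,0]],[[0.1,0,9.6],[0,0,0]]]'
python3 -m handwheel '[[[0,0,0],[0,0,0]],[[0,0,0],[0,0,0]],[[0,0,0],[0,0,0]],[[0,0,0],[0,0,0]],[[0,0,0],[0,0,0]],[[0,0,0],[0,0,0]],[[0,0,0],[0,0,0]],[[0,0,0],[0,0,0]]]' 1 60
python3 -c "
from h import *
st()"
python3 -m handwheel '[[[0,0.3,0],[0,0,0]],[[0,0.8,0],[0,0,0]],[[0,1.4,0],[0,0,0]],[[0,2.1,0],[0,0,0]],[[0,2.8,0],[0,0,0]],[[0,3.6,0],[0,0,0]],[[0,4.3,0],[0,0,0]],[[0,5,0],[0,0,0]]]'
python3 -c "
from h import *
st()"
```

```text
time_s: 48.7
tcp_pos: [0.5992, 0.205, 0.0557]
orientation: [-3.139, -0.118, -0.002]
force: [0.6, -0.4, -0.4]
finger_gap: 0.0857
time_s: 49.5
tcp_pos: [0.598, 0.2049, 0.0548]
orientation: [-3.139, -0.118, 0.001]
force: [-3.0, -0.3, 5.3]
finger_gap: 0.015
t 49.5 tcp [0.598  0.2049 0.0548] rv [-3.139e+00 -1.180e-01  1.000e-03] F [-3.  -0.3  5.3] gap 0.015 q [ 0.33  0.49 -0.21  0.87  0.    1.83]
time_s: 50.3
tcp_pos: [0.6019, 0.1552, 0.0548]
orientation: [-3.138, -0.118, 0.001]
force: [-3.1, 0.8, 5.8]
finger_gap: 0.0148
t 50.3 tcp [0.6019 0.1552 0.0548] rv [-3.138e+00 -1.180e-01  1.000e-03] F [-3.1  0.8  5.8] gap 0.0148 q [ 0.25  0.47 -0.24  0.86  0.    1.75]
```

```bash
python3 -m handwheel '[[[0,0.8,0],[0,0,0]],[[0,1.7,0],[0,0,0]],[[0,2.6,0],[0,0,0]],[[0,3.5,0],[0,0,0]],[[0,4.3,0],[0,0,0]],[[0,5,0],[0,0,0]],[[0,5.5,0],[0,0,0]],[[0,5.8,0],[0,0,0]]]'
python3 -m handwheel '[[[0,0.1,0],[0,0,0]],[[0,0.2,0],[0,0,0]],[[0,0.2,0],[0,0,0]],[[0,0.2,0],[0,0,0]],[[0,0.2,0],[0,0,0]],[[0,0.2,0],[0,0,0]],[[0,0.2,0],[0,0,0]],[[0,0.2,0],[0,0,0]]]'
python3 -c "
from h import *
st()"
python3 -m handwheel '[[[0,0,0],[0,0,0]],[[0,0,0],[0,0,0]],[[0,0,0],[0,0,0]],[[0,0,0],[0,0,0]],[[0,0,0],[0,0,0]],[[0,0,-2],[0,0,0]],[[0,0,-6],[0,0,0]],[[0,0,-10],[0,0,0]]]' -1
python3 -m handwheel '[[[-5,0,-3],[0,0,0]],[[-10,0,-5],[0,0,0]],[[-15,0,-5],[0,0,0]],[[-18,0,-5],[0,0,0]],[[-18,0,-5],[0,0,0]],[[-18,0,-5],[0,0,0]],[[-18,0,-5],[0,0,0]],[[-18,0,-5],[0,0,0]]]'
python3 - <<'E'
from h import *
st()
for n in('top','side'):
    p,d=snap(n,n+'13')
    for c in('green','blue','orange'):
        for b in blobs(n,p,d,(.03,.1),c,15): print(n,c,b[0],*[np.round(x,3) for x in b[1:]])
    if n=='side': cv2.imwrite('pics/s13c.png',cv2.resize(p[120:370,200:450,::-1],None,fx=2.4,fy=2.4,interpolation=cv2.INTER_CUBIC))
E
```

```text
time_s: 51.1
tcp_pos: [0.6063, 0.0977, 0.0548]
orientation: [-3.138, -0.119, 0.0]
force: [-2.7, 0.6, 5.5]
finger_gap: 0.015
time_s: 51.9
tcp_pos: [0.6066, 0.0949, 0.0548]
orientation: [-3.139, -0.117, 0.0]
force: [-3.1, -0.8, 4.8]
finger_gap: 0.0154
t 51.9 tcp [0.6066 0.0949 0.0548] rv [-3.139 -0.117  0.   ] F [-3.1 -0.8  4.8] gap 0.0154 q [ 0.16  0.46 -0.26  0.85  0.    1.65]
time_s: 52.7
tcp_pos: [0.6058, 0.095, 0.1548]
orientation: [3.139, 0.118, -0.003]
force: [1.4, -0.6, 0.6]
finger_gap: 0.0851
time_s: 53.5
tcp_pos: [0.4284, 0.0818, 0.2045]
orientation: [-3.139, -0.118, -0.001]
force: [0.1, -0.5, 0.0]
finger_gap: 0.085
t 53.5 tcp [0.4284 0.0818 0.2045] rv [-3.139e+00 -1.180e-01 -1.000e-03] F [ 0.1 -0.5  0. ] gap 0.085 q [ 0.19  0.02 -0.46  1.09 -0.    1.68]
top green 196 [ 0.622 -0.078  0.058] [ 0.621 -0.076  0.077] [0.046 0.045 0.054]
top green 198 [0.614 0.043 0.058] [0.613 0.042 0.078] [0.045 0.047 0.055]
top green 25 [0.31  0.651 0.089] [0.31  0.646 0.096] [0.046 0.096 0.022]
top blue 1252 [ 0.719 -0.869  0.065] [ 0.732 -0.813  0.073] [0.251 0.334 0.07 ]
top blue 280 [ 0.478 -0.188  0.06 ] [ 0.465 -0.178  0.052] [0.07  0.071 0.057]
top blue 183 [ 0.453 -0.414  0.048] [ 0.452 -0.414  0.048] [0.042 0.046 0.018]
top blue 184 [ 0.434 -0.351  0.049] [ 0.434 -0.351  0.049] [0.042 0.042 0.018]
top orange 42 [0.61  0.096 0.059] [0.605 0.093 0.074] [0.021 0.021 0.056]
side green 85 [ 0.632 -0.478  0.083] [ 0.632 -0.476  0.086] [0.032 0.017 0.033]
side green 213 [ 0.627 -0.11   0.059] [ 0.62  -0.072  0.078] [0.054 0.113 0.046]
side green 264 [0.619 0.012 0.057] [0.612 0.047 0.078] [0.053 0.109 0.051]
side blue 503 [ 0.781 -0.85   0.065] [ 0.765 -0.713  0.068] [0.128 0.314 0.07 ]
side blue 93 [ 0.451 -0.372  0.044] [ 0.448 -0.391  0.049] [0.042 0.086 0.015]
side blue 393 [ 0.477 -0.182  0.044] [ 0.471 -0.158  0.051] [0.069 0.069 0.027]
side orange 191 [0.619 0.076 0.06 ] [0.606 0.1   0.063] [0.041 0.057 0.055]
```

View pics/s13c.png

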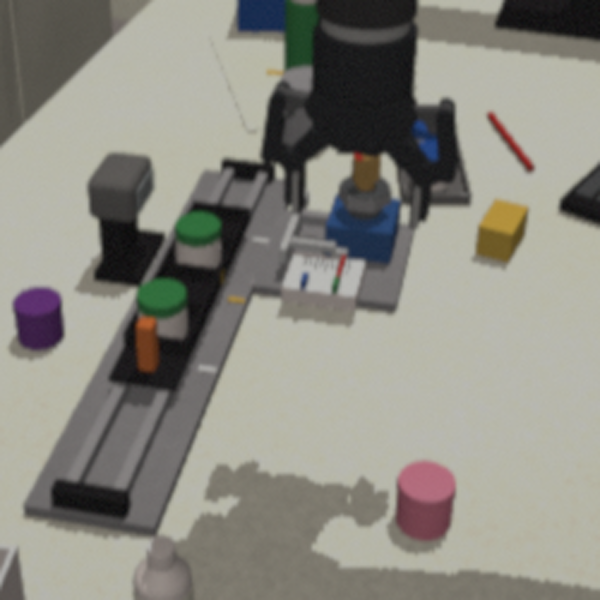

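The jars are upright and the carrier has moved 110 mm, with nothing touching the robot. Handing in.

```bash
python3 -c "
from h import *
st(); print(robot.finish_job())"
```

```text
t 53.6 tcp [0.428  0.0817 0.2043] rv [ 3.139e+00  1.170e-01 -1.000e-03] F [-0.3 -0.6 -0.4] gap 0.0853 q [ 0.19  0.02 -0.46  1.09 -0.    1.68]
the job is handed in; nothing more can be done
None
```

The changeover is done and handed in at 53.6 s of robot time; the interface gives no verdict.

**What I did:**
- **Blue-lidded jars:** I stood both of them in the return tray.
- **Jam nut and adjuster:** I loosened the nut by 1.0 rad and turned the screw about 1.5 rad clockwise to bring the pointer to the green tab. I then tightened the nut back to its stop, where the wrist torque rose to about 1.3 N m.
- **Green-lidded jars:** There were two. One was knocked against the other during the run, so I located both again before standing them in two carrier cells.
- **Carrier:** I gripped the orange post and moved it 110 mm to the next station.

**Last checks:**
- **Pointer:** It was 0.4–0.6 mm from the green tab after tightening, and still looked in line with it in the final picture.
- **Green jars:** Their lids were at 78 mm, which is right for standing on the cell floor, and they had moved along with the carrier by about 110 mm.
- **Blue jars:** They were unmoved in the tray, about 30 mm either side of its centre.
- **Robot:** It ended clear of everything.

No check failed. The only inconsistent reading was the wrist torque partway through tightening, which was unclear until I pushed the nut a little further to the stop. The carrier position comes from arm travel and camera pictures, not from a direct joint reading.

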